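# Close the engraver's dust canister

## Robot

A 6-joint arm with a two-finger parallel gripper is mounted at the origin on the work surface. World frame = base frame: x ahead of the robot, y to its left, z up, the work surface at z = 0. Lengths are in m, angles in rad, forces in N, time in s.
With the tool pointing down it reaches from about 0.375 to 0.9 m from the base axis. Payload 3.1 kg.
Tool frame: the origin (TCP) lies midway between the tips of the shut fingers; the grasp point (between the pads) lies 19 mm behind it; x points along the fingers, y is the direction in which the jaws open and shut, and the axes are right-handed (so a half turn about x gives the same grasp; the last joint's range is limited). The gripper opens to 85 mm and grips with 20 to 120 N. Pads are 22 mm wide; open, the fingers measure 114 mm over their backs; the gripper's body (76 mm by 85 mm) begins 54 mm behind the grasp point. The pads swing forward as they close: fully open they stand 13 mm farther back than shut.
Start: joints at [1.159, 0.527, 1.433, -0, 1.181, -0.178], TCP at [0.144, 0.608, 0.231] pointing down, gripper open.
Joint ranges: [-3.08, 3.08], [-0.75, 2.2], [0.22, 2.44], [-1.43, 4.57], [0, 2.65], [-2.85, 2.85]. Speed limits (rad/s): [2.79, 2.79, 3.14, 3.14, 3.14, 3.14].

## Interface

Orientations are given as a unit quaternion [x, y, z, w].
In Python, from station import manip gives the robot as it stands.
- The arm moves only by the tool carry_out, never from a script. Its argument "commands" is a list that holds one entry, the list of rows, each a list of 7 numbers: the shift along the tool's x, y, z in units of 25 mm (1.0 is 25 mm), then the turn, a rotation vector about the tool's x, y, z in units of 5 degrees (1.0 is 5 degrees), then the finger opening in mm, from 0 to 85.4. A call has exactly 5 rows; each row is the pose to reach, as a shift and turn from the pose commanded when the call began, along the tool's axes at that moment; what a row does not reach only later rows make up. A row lasts 1/10 s, in which the tool goes at most 50 mm and 8.59 degrees, less where a joint would pass 70% of its speed; a pose out of reach is approached as far as the arm can. A call with a gripper value outside its range is refused whole. The fingers move at their own pace and stop on an object; "force" is the grip in N (left out, the last holds). Time passes only in rows, so rows that repeat a pose let the fingers close, or fill a call up. It gives the time, the measured TCP pose, the force and the opening at its end, in the units of the state.
- manip.sense(): the state, without advancing time (a new reading comes with each control period).
- manip.snapshot(name): name is "scene" or "side" or "wrist"; returns a dict with "image" (480x640x3 uint8, red, green, blue), "fx", "fy", "cx", "cy" (pixels), "k1" (the pictures are not rectified: a ray, as slopes to the right and down, at radius r is drawn at 1 + k1 r^2 times it, then the intrinsics apply), "rvec" (rotation vector, rad) and "tvec" (3), from world to camera coordinates, as OpenCV has them. Camera axes: x right, y down, z forward; pixel columns grow to the right and rows downward; lengths in m; the calibration is good to about 2 mm. A picture is of the moment at which its call begins. There is no depth.
- manip.sign_off(): hands the job in, once; it reports no verdict.
The state is a dict: "t": time; "q": joint angles; "qd": joint speeds; "tau": joint torques, N m; "tcp_pos": TCP position; "tool_rot": TCP orientation; "force": force on the tool from outside, world axes, zero at the start; "ft_torque": the same for the moment, N m; "finger_gap": opening from 0.0 (shut) to 1.0 (fully open).
Only numpy, scipy, OpenCV 4.12 (cv2) and the standard library are available. Lean on these libraries where they do the work, as an engineer would, in place of code of your own. Each camera call takes 0.05 s, during which the arm holds its last target.

## Task

Put the loose filter disc into the mouth of the dust canister, knob up and lying level on its sprung seat, then set the screw ring over the neck and screw it down clockwise until it stops, so that it holds the disc down. Set the parts down rather than dropping them, do not force anything, and leave the other things on the bench where they are.

Things in the scene. Friction and masses are not known exactly. Their poses are not given: they have to be found in the camera images.
- canister: Fixed upright grey dust canister. Origin at the centre of its underside, z up, x along its hose stub (ends 75 mm from the axis, 29 mm thick, 40 mm up). Body 84 mm across and 73 mm high, then an aluminium neck 62 mm across up to the open rim, 95 mm above the origin. The mouth is 54 mm across.
- mouth (a point): Centre of the canister's mouth at the height of its rim, axes as the canister's. The disc belongs in here.
- seat_middle (a point): Middle of the flat black rubber seat inside the mouth when unloaded, 6 mm below the rim. It is sprung: about 1 N to start it, then 2 N per mm, up to 6 mm down.
- thread_axis (a point): On the canister's axis at the top of the thread collar round the neck, 1 mm below the rim. Two-start, 71 mm across, fixed, with two opposite entry gaps of 44 degrees, whose middles lie towards the canister's +x and -x give or take 0.4 rad (differs each time, not measured). From the gaps the ring turns clockwise (from above) some 75 degrees to a hard stop; anticlockwise it is blocked.
- disc: Loose steel filter disc, 52 mm across, 10 mm thick, 1 mm bevel at its lower edge, with a round knob 10 mm across and 12 mm tall in the middle of its top; about 70 g. Origin at the centre of its underside, z up through the knob. Yaw does not matter. Seated and unloaded its underside is about 6 mm below the rim; with the ring home, about 9 mm.
- ring: Loose aluminium screw ring, about 140 g. Origin at the centre of the skirt's lower edge, z up. Skirt 82 mm across outside, 74 inside, 20 mm high; a flange at its top (16 to 20 mm up, hole 40 mm wide) presses on the disc. When turned home at the stop its origin is 15 mm below the rim and it stays when let go. Turning takes up to about 0.3 N m, more only at the stop.
- bridge (a point): Middle of the top of the ring's bridge handle, 47 mm above the ring's origin: a straight bar 14 mm wide, 76 mm long along the ring's y, 16 mm high, free underneath (15 mm gap) between two end posts. The place to grip the ring.
- lug (a point): Middle of one of the ring's two inner lugs, 30 degrees wide, at the ring's +x and -x (half a turn gives the same ring), reaching in to 32.5 mm from its axis. Lugs standing on the collar: ring origin 1 to 4 mm below the rim. Lugs in the gaps: it drops to 12 mm below, flange on the disc; turned clockwise it runs free 30 to 40 degrees, then draws down 3 mm against the springs.
- motor: Stepper motor standing on the bench, 42 mm square and 64 mm tall with its shaft, a bystander. Origin at the centre of its underside.
- tin: Small tin, 62 mm across and 55 mm tall, a bystander. Origin at the centre of its underside.
- driver: Small driver board with a heat sink and fan, 60 x 50 x 31 mm, a bystander. Origin at the centre of its underside.
Not all that is in view belongs to the job. What is shaped like the disc but brown or orange is not meant.

How it is judged:
On the way, in this order (a step that is already met when the one before it is completed fails the run):
1. the disc lies level on the seat in the mouth, let go, the ring not yet over it (z of disc in the frame of mouth below -0.0048 m and horizontal distance between disc and mouth below 0.0025 m and angle between disc's own z axis and vertical below 0.06 rad and contact force between the fingers and disc below 0.05 N and horizontal distance between ring and mouth above 0.06 m), for 0.2 s.
2. the ring is down over the neck, its lugs through the gaps (z of ring in the frame of mouth below -0.0095 m and horizontal distance between ring and mouth below 0.004 m and angle between ring's own z axis and vertical below 0.08 rad), for 0.1 s.
At the end, for the whole second after the job is handed in: Ring let go and screwed home: origin 13.8 to 17.5 mm below the rim, within 4 mm of the canister's axis; disc under it in the mouth, knob up, underside 7.5 to 12.5 mm below the rim, within 2.5 mm of the axis; both level within 0.05 rad and at rest (z of ring in the frame of mouth between -0.0175 and -0.0138 m and horizontal distance between ring and mouth below 0.004 m and angle between each of ring, disc's own z axis and vertical below 0.05 rad and z of disc in the frame of mouth between -0.0125 and -0.0075 m and horizontal distance between disc and mouth below 0.0025 m and linear speed of each of ring, disc below 0.01 m/s and angular speed of ring below 0.05 rad/s); the robot touches nothing.
It fails at once if the disc is forced against the canister with more than 30 N (contact force between disc and canister above 30 N).
It fails at once if the ring is forced against the canister with more than 90 N (contact force between ring and canister above 90 N).
It fails at once if the disc is dropped (moves faster than 0.5 m/s with no finger on it) (linear speed of disc above 0.5 m/s and contact force between the fingers and disc below 0.01 N).
It fails at once if the ring is dropped (moves faster than 0.5 m/s with no finger on it) (linear speed of ring above 0.5 m/s and contact force between the fingers and ring below 0.01 N).
It fails at once if a bystander is moved by more than 20 mm (distance of any of motor, tin, driver from where it was at the start of the episode above 0.02 m).
It also fails if it takes over 72 s, if anything falls off the work surface, if the arm or the gripper's body presses on something with over 40 N, if the wrist force passes 120 N, or if a joint passes its speed limit or range.

## Working session

There is one attempt and no reset: what is moved stays moved. The work goes in short steps, Python scripts to look and compute and a tool call to move; the robot and the scene stay as the last step left them, time stands still between calls to the robot, and variables do not carry over. Pictures are saved under pics/ and viewed, and the job is handed in when it is done.

Besides the shell and the picture viewer there is one more tool, called after "Request:" by a JSON object that holds its "method" and its "body". carry_out: Moves the arm, as the interface text tells. Its arguments: {"type":"object","properties":{"commands":{"type":"array"},"force":{"type":"number"}},"required":["commands"]}

```bash
ls; mkdir -p pics; python3 - <<'E'
from station import manip
import cv2
s=manip.sense(); print({k:s[k] for k in s})
for n in ["scene","side","wrist"]:
    d=manip.snapshot(n); cv2.imwrite(f"pics/{n}0.png",d["image"][:,:,::-1])
    print(n,{k:d[k] for k in d if k!="image"})
E
```

```text
pics
{'t': 0.0, 'q': array([ 1.15946308e+00,  5.28464013e-01,  1.43393593e+00,  2.63537522e-06,
        1.18138042e+00, -1.78481426e-01]), 'qd': array([ 0.00089663, -0.00153339,  0.00050898, -0.00012482, -0.00011221,
        0.00068712]), 'tau': array([-7.82553307e-04, -4.42352986e+01, -1.78023201e+01, -1.21314856e-04,
        8.24723917e-03,  1.09750025e-05]), 'tcp_pos': array([0.14388416, 0.60746381, 0.23032424]), 'tool_rot': array([ 0.08140016,  0.70254495, -0.08287982,  0.70209368]), 'force': array([0.41566326, 0.56816138, 0.06740422]), 'ft_torque': array([-0.01136319, -0.03539366, -0.03487934]), 'finger_gap': 0.9966909135551251}
scene {'fx': 593.133806699682, 'fy': 593.133806699682, 'cx': 319.9630975202334, 'cy': 248.6504564993065, 'k1': -0.10360904508915735, 'rvec': array([ 0.78325935,  2.77136426, -0.7906879 ]), 'tvec': array([ 0.44441155, -0.21426472,  1.54799547])}
side {'fx': 517.2949575063152, 'fy': 517.2949575063152, 'cx': 317.011180091447, 'cy': 230.92451207235558, 'k1': -0.0875691596255724, 'rvec': array([ 2.161001  , -0.7267339 ,  0.35397116]), 'tvec': array([-0.38733876,  0.30621968,  0.84537033])}
wrist {'fx': 357.6047787154998, 'fy': 357.6047787154998, 'cx': 319.15610337992393, 'cy': 246.67384683142296, 'k1': -0.024878093876774823, 'rvec': array([-2.29467441, -1.81504109, -0.23715544]), 'tvec': array([-0.62378176, -0.03425486,  0.37747853])}
```

View pics/scene0.png

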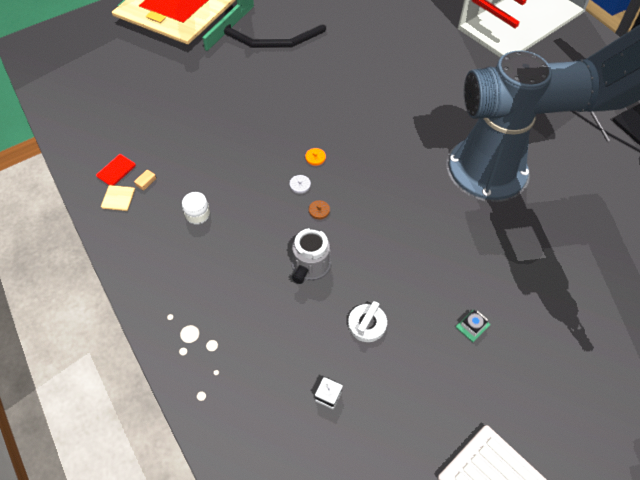

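View pics/side0.png

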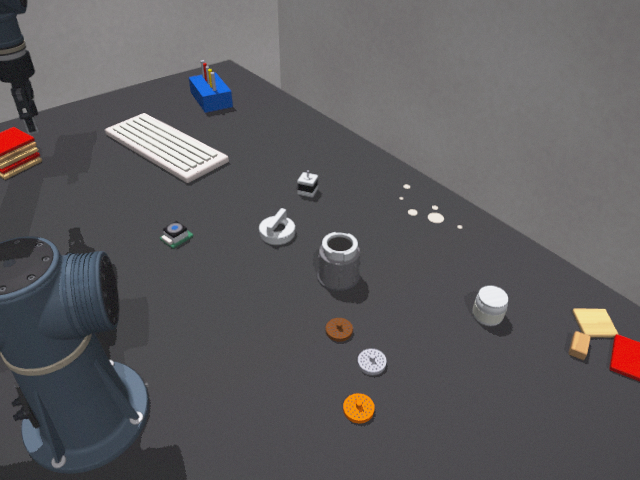

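View pics/wrist0.png

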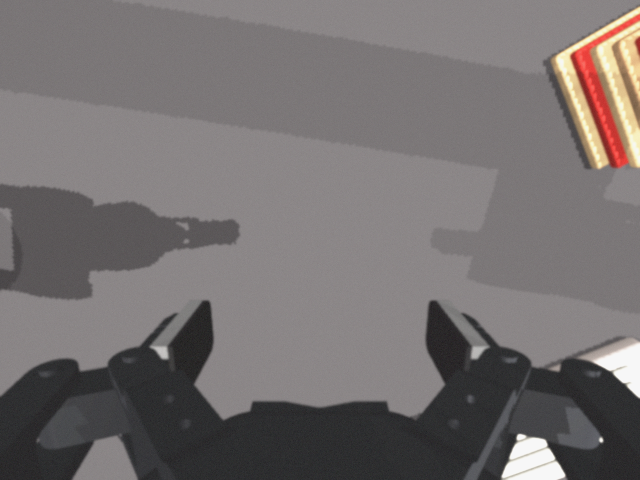

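The grey disc is at scene (300,184) and side (372,362). The canister is at scene (312,245) and side (340,260), and the ring at scene (368,322) and side (277,230). I'll zoom in next.

```bash
cat > h.py <<'E'
import numpy as np, cv2
from scipy.spatial.transform import Rotation as R
def cam(d):
    K=np.array([[d["fx"],0,d["cx"]],[0,d["fy"],d["cy"]],[0,0,1.]]); D=np.array([d["k1"],0,0,0,0.])
    return K,D,np.array(d["rvec"],float),np.array(d["tvec"],float)
def proj(d,P):
    K,D,r,t=cam(d); return cv2.projectPoints(np.atleast_2d(np.array(P,float)),r,t,K,D)[0][:,0]
def ray(d,uv):
    K,D,r,t=cam(d); n=cv2.undistortPoints(np.array(uv,float).reshape(-1,1,2),K,D)[:,0]
    Rm=cv2.Rodrigues(r)[0]; c=-Rm.T@t; v=np.c_[n,np.ones(len(n))]@Rm
    return c,v
def atz(d,uv,z):
    c,v=ray(d,uv); return c+v*((z-c[2])/v[:,2])[:,None]
def circ(c,r,n=72):
    a=np.linspace(0,2*np.pi,n,endpoint=False); return np.c_[c[0]+r*np.cos(a),c[1]+r*np.sin(a),np.full(n,c[2])]
def crop(img,c,h,s,name,pts=(),lines=()):
    x,y=int(c[0]-h[0]),int(c[1]-h[1]); x=max(x,0);y=max(y,0)
    im=img[y:y+2*h[1],x:x+2*h[0],::-1]; im=cv2.resize(im,None,fx=s,fy=s,interpolation=cv2.INTER_CUBIC)
    for p in pts: cv2.polylines(im,[np.int32(((p-[x,y])+.5)*s)],True,(0,255,0),1)
    cv2.imwrite(name,im); return (x,y,s)
E
python3 - <<'E'
from h import *; from station import manip; import pickle
d={n:manip.snapshot(n) for n in("scene","side")}; pickle.dump(d,open("s0.pkl","wb"))
for n,c,z in (("scene",(300,184),.01),("side",(372,361),.01),("scene",(312,240),.095),("side",(340,242),.095),("scene",(368,322),.02),("side",(277,229),.02)): print(n,c,atz(d[n],[c],z)[0])
a=[]
for n,cs in (("scene",((312,245),(368,322),(302,184))),("side",((340,255),(277,229),(372,361)))):
    for i,c in enumerate(cs):
        crop(d[n]["image"],c,(33,33),6,f"/tmp/{i}.png"); a.append(cv2.imread(f"/tmp/{i}.png"))
cv2.imwrite("pics/z0.png",cv2.resize(np.vstack([np.hstack(a[:3]),np.hstack(a[3:])]),(798,532)))
E
```

```text
scene (300, 184) [ 0.45671481 -0.20257478  0.01      ]
side (372, 361) [ 0.45093314 -0.21043277  0.01      ]
scene (312, 240) [0.5462643  0.00473508 0.095     ]
side (340, 242) [0.54829205 0.0041786  0.095     ]
scene (368, 322) [0.52773732 0.20842461 0.02      ]
side (277, 229) [0.51888684 0.1942713  0.02      ]
```

View pics/z0.png

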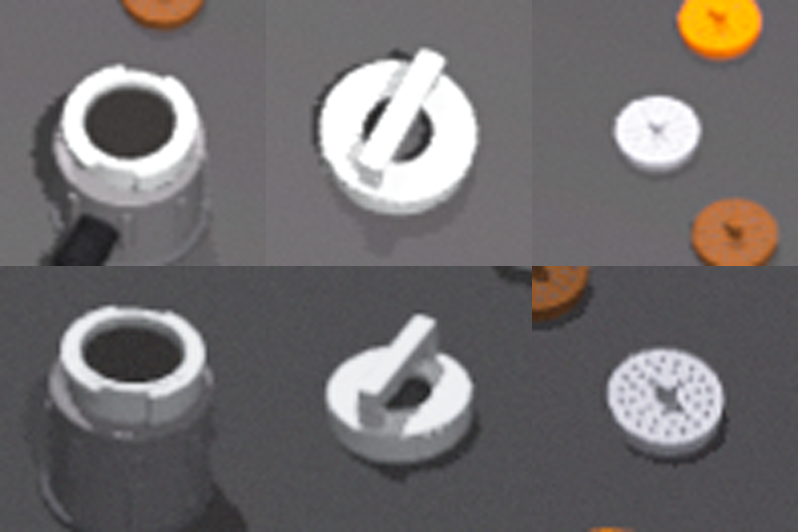

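```bash
cat >> h.py <<'E'
def go(s,pos,rot=None,p0=None,q0=None):
    """rows' shift/turn from current (measured) pose to target"""
    R0=R.from_quat(s["tool_rot"] if q0 is None else q0); p=np.array(s["tcp_pos"] if p0 is None else p0)
    sh=R0.inv().apply(np.array(pos)-p)/.025
    t=np.zeros(3) if rot is None else (R0.inv()*rot).as_rotvec(degrees=True)/5
    print("shift",sh.round(3),"turn",t.round(3)); return sh,t
def down(yaw): # tool x down, tool y (jaw dir) at world angle yaw
    y=np.array([np.cos(yaw),np.sin(yaw),0]); x=np.array([0,0,-1.]); return R.from_matrix(np.c_[x,y,np.cross(x,y)])
def st(s):
    M=R.from_quat(s["tool_rot"]).as_matrix(); print("t",round(s["t"],2),"p",s["tcp_pos"].round(4),"yaw(y)",np.degrees(np.arctan2(M[1,1],M[0,1])).round(2),"tilt",np.degrees(np.arccos(-M[2,0])).round(2),"F",s["force"].round(2),"T",s["ft_torque"].round(3),"gap",round(s["finger_gap"]*85.4,1),"q6",s["q"].round(3)); return M
E
python3 - <<'E'
from h import *; from station import manip; import pickle
d=pickle.load(open("s0.pkl","rb")); s=manip.sense(); print(st(s))
for n,l in (("scene",((316,156),(319,209))),("side",((340,329),(359,407)))): print(atz(d[n],l,.008).round(3))
# camera in tool frame
w=manip.snapshot("wrist"); K,D,r,t=cam(w); Rc=cv2.Rodrigues(r)[0]; c=-Rc.T@t; Rt=R.from_quat(s["tool_rot"])
print("cam pos in tool",Rt.inv().apply(c-s["tcp_pos"]), "axes\n",(Rt.inv().as_matrix()@Rc.T).round(3))
c0=np.array([.4538,-.2065]); y=Rt.as_matrix()[:,1]
go(s,[c0[0],c0[1],.15],down(np.radians(-30)))
print(proj(w,Rt.apply([[0,0,0]])+s["tcp_pos"]))
E
```

```text
t 0.25 p [0.144  0.6078 0.2308] yaw(y) 76.66 tilt 0.06 F [-1.11 -0.03 -0.2 ] T [ 0.04   0.013 -0.004] gap 85.1 q6 [ 1.159  0.528  1.433  0.     1.181 -0.178]
[[-4.45180323e-04  2.30746361e-01  9.73013833e-01]
 [-9.69889380e-04  9.73013372e-01 -2.30746695e-01]
 [-9.99999431e-01 -1.04643967e-03 -2.09367963e-04]]
[[ 0.373 -0.262  0.008]
 [ 0.456 -0.112  0.008]]
[[ 0.453 -0.117  0.008]
 [ 0.372 -0.266  0.008]]
cam pos in tool [-0.14199456 -0.0002313  -0.06471063] axes
 [[-0.    -0.259  0.966]
 [ 1.     0.     0.   ]
 [-0.     0.966  0.259]]
shift [  3.259 -28.831  19.573] turn [2.1332e+01 9.0000e-03 1.1000e-02]
[[319.5528118  306.28211333]]
```

```bash
python3 - <<'E'
from h import *; from station import manip
s=manip.sense()
go(s,[.32,.45,.23],down(np.radians(34)))
E
```

```text
shift [ 0.041 -4.523  8.305] turn [8.532e+00 2.000e-03 8.000e-03]
```

Request:
{"method": "carry_out", "body": {"commands": [[[0,-0.9,1.66,1.7,0,0,60],[0,-1.8,3.32,3.4,0,0,60],[0,-2.7,4.98,5.1,0,0,60],[0,-3.6,6.64,6.8,0,0,60],[0,-4.5,8.3,8.5,0,0,60]]], "force": 30}}

```text
t: 0.8
tcp_pos: [0.3212, 0.4495, 0.2314]
tool_rot: [0.333, 0.624, -0.333, 0.624]
force: [0.7, 0.4, 0.2]
finger_gap: 0.705
```

```bash
python3 - <<'E'
from h import *; from station import manip
s=manip.sense();st(s)
go(s,[.43,.24,.23],down(np.radians(5)))
E
```

```text
t 0.8 p [0.3212 0.4495 0.2314] yaw(y) 33.84 tilt 0.02 F [0.7  0.35 0.21] T [-0.004  0.018 -0.05 ] gap 60.2 q6 [ 0.748  0.43   1.616 -0.     1.095  0.158]
shift [ 0.057 -1.053  9.384] turn [ 5.767e+00 -2.000e-03 -5.000e-03]
```

Request:
{"method": "carry_out", "body": {"commands": [[[0,-0.2,1.88,1.15,0,0,40],[0,-0.4,3.76,2.3,0,0,40],[0,-0.6,5.64,3.45,0,0,40],[0,-0.8,7.52,4.6,0,0,40],[0,-1.05,9.38,5.75,0,0,40]]]}}

```text
t: 1.3
tcp_pos: [0.431, 0.2403, 0.2316]
tool_rot: [0.477, 0.522, -0.477, 0.522]
force: [0.2, 1.5, -0.0]
finger_gap: 0.47
```

```bash
python3 - <<'E'
from h import *; from station import manip; import pickle
s=manip.sense();st(s)
w=manip.snapshot("wrist"); pickle.dump((s,w),open("w1.pkl","wb")); cv2.imwrite("pics/w1.png",w["image"][:,:,::-1])
go(s,[.44,-.0,.23],down(np.radians(-15)))
E
```

```text
t 1.3 p [0.431  0.2403 0.2316] yaw(y) 5.18 tilt 0.05 F [ 0.19  1.5  -0.03] T [ 0.013 -0.037  0.049] gap 40.1 q6 [ 0.282  0.351  1.756 -0.     1.034  0.191]
shift [ 0.06  -0.508  9.606] turn [ 4.036e+00 -4.000e-03 -1.000e-02]
```

View pics/w1.png

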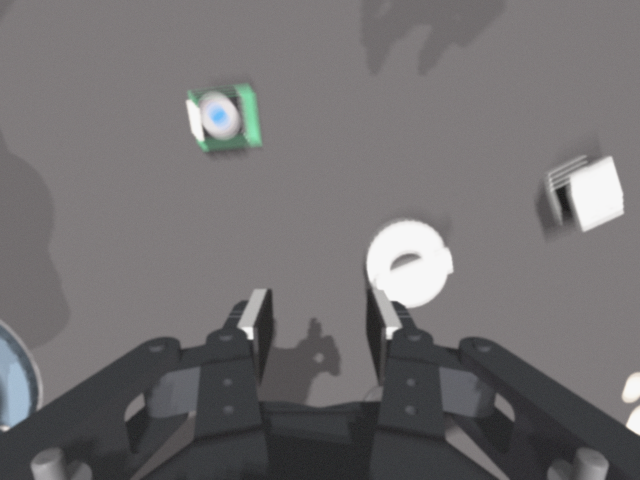

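Wrist view: the ring is at (410,263), the driver board at (222,115) and the motor at (590,190). On to the disc.

Request:
{"method": "carry_out", "body": {"commands": [[[0,-0.1,1.92,0.8,0,0,40],[0,-0.2,3.84,1.6,0,0,40],[0,-0.3,5.76,2.4,0,0,40],[0,-0.4,7.68,3.2,0,0,40],[0,-0.5,9.6,4.0,0,0,40]]]}}

```text
t: 1.85
tcp_pos: [0.4402, 0.0003, 0.2316]
tool_rot: [0.56, 0.432, -0.56, 0.432]
force: [0.4, 0.8, -0.7]
finger_gap: 0.467
```

```bash
python3 - <<'E'
from h import *; from station import manip; import pickle
s=manip.sense();st(s)
go(s,[.45,-.16,.15],down(np.radians(-25)))
E
```

```text
t 1.85 p [4.402e-01 3.000e-04 2.316e-01] yaw(y) -14.71 tilt 0.05 F [ 0.36  0.84 -0.66] T [-0.027 -0.015  0.016] gap 39.9 q6 [-0.254  0.279  1.876  0.     0.986  0.002]
shift [3.264 2.005 6.101] turn [ 2.057e+00 -2.000e-03 -9.000e-03]
```

Request:
{"method": "carry_out", "body": {"commands": [[[0.7,0.3,1.6,0.5,0,0,40],[1.4,0.7,3.2,1.0,0,0,40],[2.1,1.2,4.6,1.6,0,0,40],[2.8,1.6,5.8,2.0,0,0,40],[3.2,2.0,6.9,2.0,0,0,40]]]}}

```text
t: 2.35
tcp_pos: [0.4448, -0.179, 0.1502]
tool_rot: [-0.595, -0.382, 0.595, -0.381]
force: [1.2, 0.1, 0.1]
finger_gap: 0.463
```

```bash
python3 - <<'E'
from h import *; from station import manip; import pickle
s=manip.sense();st(s)
w=manip.snapshot("wrist"); s=manip.sense(); pickle.dump((s,w),open("w2.pkl","wb")); cv2.imwrite("pics/w2.png",w["image"][:,:,::-1])
d=manip.snapshot("scene");  cv2.imwrite("pics/sc2.png",d["image"][:,:,::-1])
E
```

```text
t 2.35 p [ 0.4448 -0.179   0.1502] yaw(y) -24.67 tilt 0.08 F [1.18 0.08 0.06] T [-0.021 -0.016 -0.059] gap 39.5 q6 [-0.616  0.463  1.871  0.     0.808 -0.186]
```

View pics/w2.png

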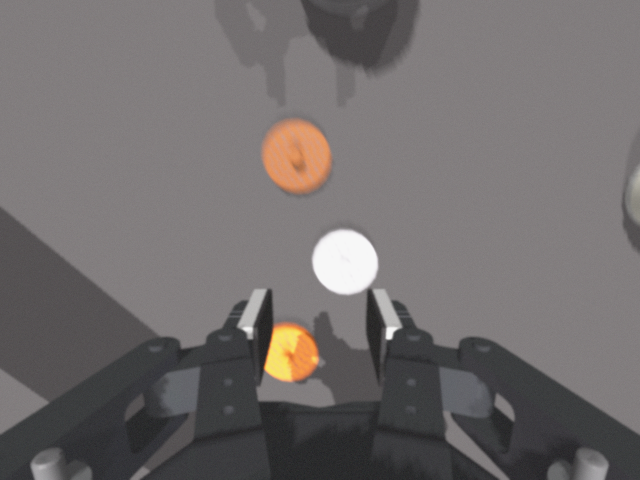

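The disc is at about (345,261), and the neighbouring brown and orange discs are clear of it.

```bash
python3 - <<'E'
from h import *; from station import manip; import pickle
s,w=pickle.load(open("w2.pkl","rb")); im=w["image"].astype(int); 
m=((im.min(2)>170)).astype(np.uint8); n,l,stt,c=cv2.connectedComponentsWithStats(m)
for i in range(1,n):
    if stt[i,4]>1500: print(stt[i],c[i],atz(w,[c[i]],.01))
# scene/side centroid
d=pickle.load(open("s0.pkl","rb"))
for k,cc in (("scene",(300,184)),("side",(372,361))):
    im=d[k]["image"].astype(int)[cc[1]-25:cc[1]+25,cc[0]-25:cc[0]+25]; m=(im.min(2)>125).astype(np.uint8)
    n,l,stt,c=cv2.connectedComponentsWithStats(m); i=1+np.argmax(stt[1:,4]); print(k,stt[i],atz(d[k],[c[i]+np.array(cc)-25],.007))
crop(w["image"],(345,261),(50,50),6,"pics/w2z.png",[proj(w,circ((*atz(w,[(345.,261.)],.01)[0][:2],.01),.026))])
E
```

```text
[ 312  229   66   66 3370] [344.68071217 261.71246291] [[ 0.45483348 -0.20905954  0.01      ]]
scene [ 14  16  22  18 324] [[ 0.45539186 -0.20696722  0.007     ]]
side [ 11  12  29  25 526] [[ 0.45341072 -0.20721412  0.007     ]]
```

View pics/w2z.png

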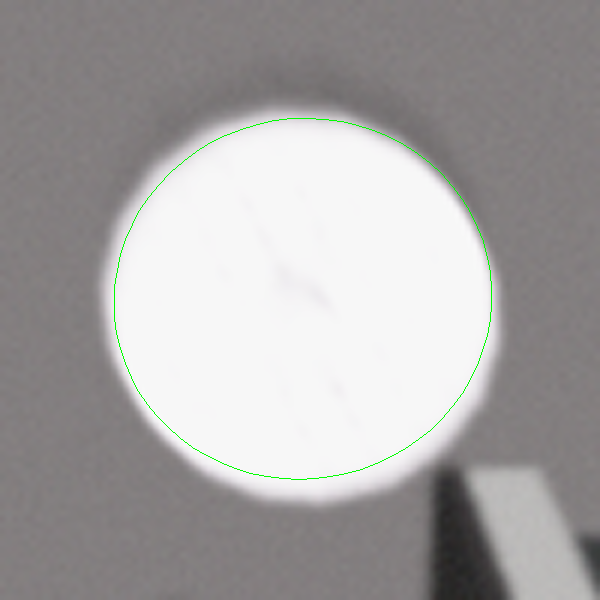

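```bash
python3 - <<'E'
from h import *; from station import manip; import pickle
s=manip.sense();st(s)
go(s,[.4545,-.2085,.06],down(np.radians(-25)))
E
```

```text
t 2.45 p [ 0.4461 -0.1812  0.1503] yaw(y) -24.8 tilt 0.08 F [ 1.16 -0.58 -0.33] T [ 0.065 -0.024 -0.035] gap 39.8 q6 [-6.180e-01  4.650e-01  1.868e+00 -1.000e-03  8.080e-01 -1.850e-01]
shift [3.612 0.759 0.849] turn [ 0.041  0.009 -0.013]
```

Request:
{"method": "carry_out", "body": {"commands": [[[1.0,0.3,0.4,0,0,0,40],[2.0,0.6,0.85,0,0,0,40],[3.0,0.76,0.85,0,0,0,40],[3.6,0.76,0.85,0,0,0,40],[3.6,0.76,0.85,0,0,0,40]]]}}

```text
t: 2.95
tcp_pos: [0.4526, -0.2033, 0.0599]
tool_rot: [-0.594, -0.384, 0.595, -0.381]
force: [-0.4, 0.1, 0.1]
finger_gap: 0.466
```

```bash
python3 - <<'E'
from h import *; from station import manip; import pickle
s=manip.sense();st(s)
w=manip.snapshot("wrist"); s=manip.sense();st(s); pickle.dump((s,w),open("w3.pkl","wb")); cv2.imwrite("pics/w3.png",w["image"][:,:,::-1])
d=manip.snapshot("side"); pts=[proj(d,circ((.4545,-.2085,.01),.026)),proj(d,circ((.4545,-.2085,.022),.005))]
crop(d["image"],(372,355),(50,50),6,"pics/sd3.png",pts)
go(s,[.4545,-.2085,.012],down(np.radians(-25)))
E
```

```text
t 2.95 p [ 0.4526 -0.2033  0.0599] yaw(y) -24.55 tilt 0.26 F [-0.42  0.13  0.12] T [ 0.009 -0.008 -0.012] gap 39.8 q6 [-0.648  0.648  1.886  0.     0.613 -0.22 ]
t 3.0 p [ 0.4532 -0.2037  0.0609] yaw(y) -24.54 tilt 0.14 F [0.63 0.08 0.13] T [-0.01 -0.    0.04] gap 40.0 q6 [-0.648  0.646  1.885  0.     0.613 -0.22 ]
shift [1.955 0.132 0.154] turn [ 0.091 -0.007  0.027]
```

View pics/w3.png

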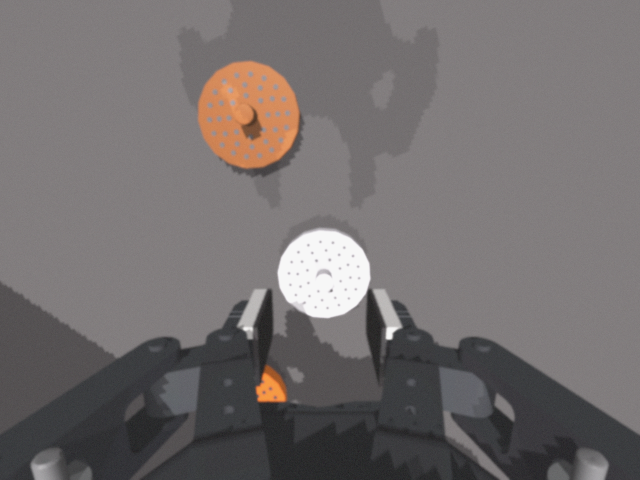

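View pics/sd3.png

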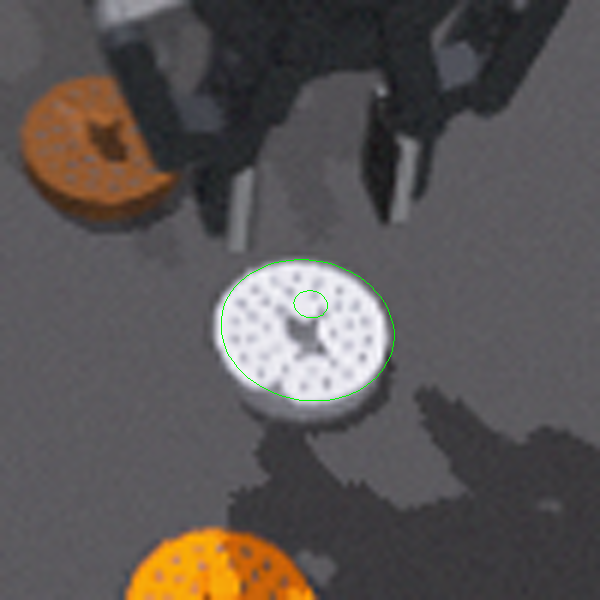

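The knob is up, at wrist (324,278). I'll refine its position.

```bash
python3 - <<'E'
from h import *; from station import manip; import pickle
s,w=pickle.load(open("w3.pkl","rb"))
from scipy.optimize import least_squares
im=cv2.cvtColor(w["image"],cv2.COLOR_RGB2GRAY); m=(im>165).astype(np.uint8)
n,l,stt,c=cv2.connectedComponentsWithStats(m); i=l[295,300]; print(stt[i],c[i])
m=(l==i).astype(np.uint8); ct=max(cv2.findContours(m,0,1)[0],key=len); hull=cv2.convexHull(ct)
(e,ax,an)=cv2.fitEllipse(ct); print(e,ax,an,atz(w,[e],.009))
p=atz(w,[e],.009)[0]
g=crop(w["image"],(324,274),(50,50),6,"pics/w3z.png",[proj(w,circ((p[0],p[1],.01),.026)),proj(w,circ((p[0],p[1],.022),.005))])
E
```

```text
[ 277  228   94   90 6481] [323.56133313 273.10229903]
(323.5657958984375, 273.0942077636719) (88.15885162353516, 91.94393157958984) 94.09493255615234 [[ 0.454736   -0.20628491  0.009     ]]
```

View pics/w3z.png

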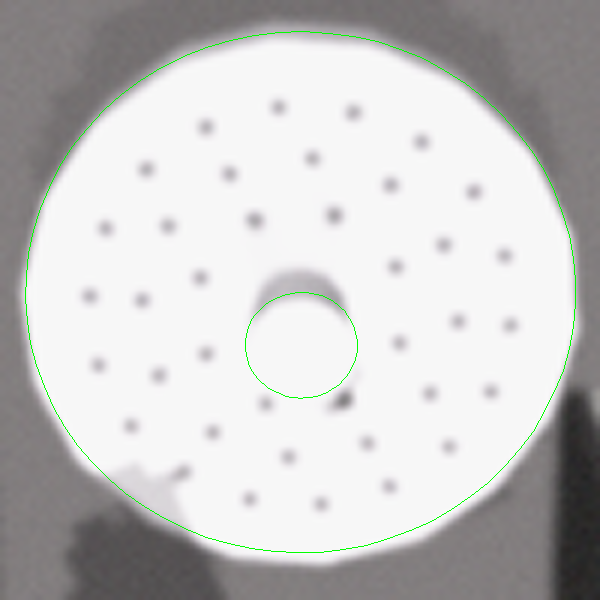

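```bash
python3 - <<'E'
from h import *; from station import manip; import pickle
s=manip.sense();st(s)
go(s,[.4547,-.2065,.013],down(np.radians(-25)))
E
```

```text
t 3.05 p [ 0.4537 -0.2042  0.0616] yaw(y) -24.54 tilt 0.02 F [ 0.39  0.24 -0.02] T [ 0.056 -0.005 -0.006] gap 40.1 q6 [-0.648  0.644  1.884  0.     0.613 -0.22 ]
shift [1.945 0.075 0.069] turn [ 0.092 -0.002  0.005]
```

Request:
{"method": "carry_out", "body": {"commands": [[[0.4,0.07,0.07,0.1,0,0,28],[0.8,0.07,0.07,0.1,0,0,28],[1.2,0.07,0.07,0.1,0,0,28],[1.2,0.07,0.07,0.1,0,0,28],[1.2,0.07,0.07,0.1,0,0,28]]]}}

```text
t: 3.55
tcp_pos: [0.4542, -0.207, 0.0309]
tool_rot: [-0.597, -0.38, 0.597, -0.379]
force: [0.1, 0.5, -0.6]
finger_gap: 0.327
```

```bash
python3 - <<'E'
from h import *; from station import manip; import pickle
s=manip.sense();st(s)
w=manip.snapshot("wrist");s=manip.sense();st(s)
p=(.4547,-.2065)
crop(w["image"],(324,274),(66,50),6,"pics/w4z.png",[proj(w,circ((p[0],p[1],.01),.026)),proj(w,circ((p[0],p[1],.022),.005))])
go(s,[.4547,-.2065,.013],down(np.radians(-25)))
E
```

```text
t 3.55 p [ 0.4542 -0.207   0.0309] yaw(y) -25.09 tilt 0.06 F [ 0.1   0.51 -0.56] T [-0.001 -0.039  0.003] gap 28.0 q6 [-0.652  0.706  1.891 -0.     0.546 -0.214]
t 3.6 p [ 0.4544 -0.2071  0.0312] yaw(y) -25.09 tilt 0.02 F [-0.21  0.37  0.62] T [-0.033 -0.029  0.029] gap 28.1 q6 [-0.652  0.705  1.89   0.     0.546 -0.214]
shift [ 0.727  0.    -0.028] turn [-0.018 -0.001  0.004]
```

View pics/w4z.png

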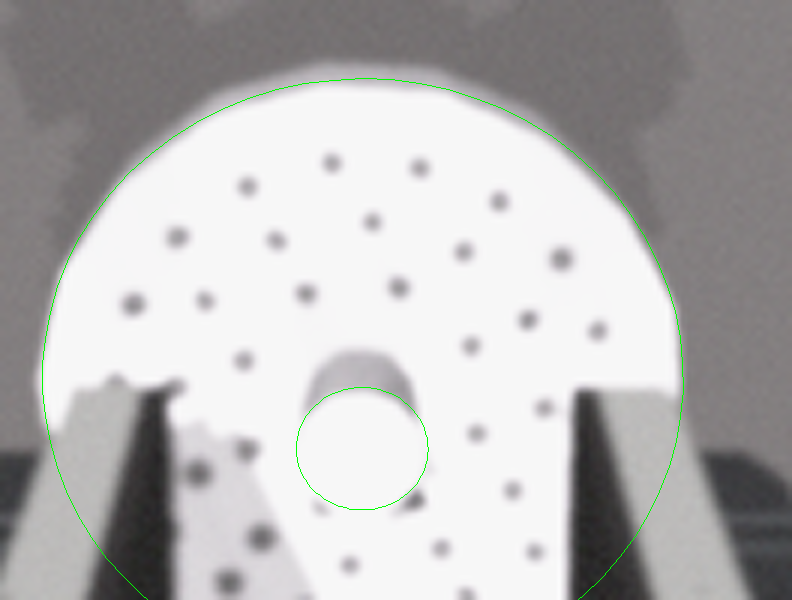

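Request:
{"method": "carry_out", "body": {"commands": [[[0.4,-0.02,0,0,0,0,28],[0.7,-0.02,0,0,0,0,28],[0.72,-0.02,0,0,0,0,28],[0.72,-0.02,0,0,0,0,20],[0.72,-0.02,0,0,0,0,14]]]}}

```text
t: 4.1
tcp_pos: [0.4541, -0.207, 0.0133]
tool_rot: [-0.597, -0.379, 0.597, -0.379]
force: [0.1, -0.0, 0.8]
finger_gap: 0.168
```

Request:
{"method": "carry_out", "body": {"commands": [[[0,0,0,0,0,0,10],[0,0,0,0,0,0,5],[0,0,0,0,0,0,5],[0,0,0,0,0,0,5],[0,0,0,0,0,0,5]]], "force": 30}}

```text
t: 4.6
tcp_pos: [0.4541, -0.207, 0.0135]
tool_rot: [0.597, 0.379, -0.597, 0.38]
force: [-0.9, 1.6, 3.2]
finger_gap: 0.089
```

```bash
python3 - <<'E'
from h import *; from station import manip; import pickle
s=manip.sense();st(s)
E
```

```text
t 4.6 p [ 0.4541 -0.207   0.0135] yaw(y) -25.09 tilt 0.01 F [-0.93  1.6   3.22] T [0.016 0.091 0.001] gap 7.6 q6 [-0.652  0.741  1.896 -0.     0.505 -0.214]
```

Request:
{"method": "carry_out", "body": {"commands": [[[-0.1,0,0,0,0,0,5],[-0.3,0,0,0,0,0,5],[-0.7,0,0,0,0,0,5],[-1.2,0,0,0,0,0,5],[-1.6,0,0,0,0,0,5]]], "force": 40}}

```text
t: 5.1
tcp_pos: [0.4543, -0.2072, 0.0547]
tool_rot: [0.597, 0.379, -0.597, 0.38]
force: [0.6, 0.9, -0.3]
finger_gap: 0.083
```

```bash
python3 - <<'E'
from h import *; from station import manip; import pickle
s=manip.sense();st(s)
w=manip.snapshot("wrist"); cv2.imwrite("pics/w5.png",w["image"][:,:,::-1])
d=manip.snapshot("side");crop(d["image"],(372,345),(50,50),6,"pics/sd5.png")
E
```

```text
t 5.1 p [ 0.4543 -0.2072  0.0547] yaw(y) -25.09 tilt 0.06 F [ 0.58  0.87 -0.28] T [ 0.023 -0.001 -0.015] gap 7.1 q6 [-0.652  0.659  1.884  0.     0.598 -0.214]
```

View pics/w5.png

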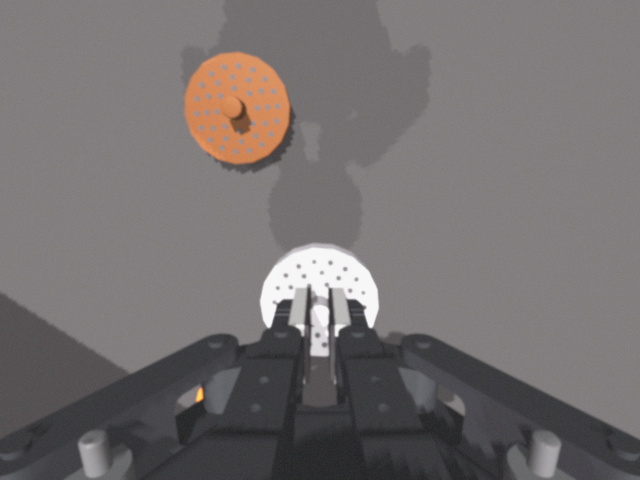

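View pics/sd5.png

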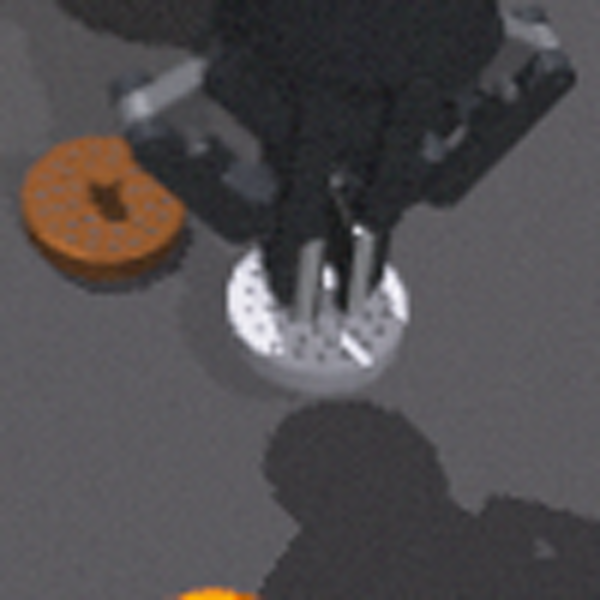

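Lifted: the disc hangs level at (320,300), gripped by its knob. Next I move towards the canister.

```bash
python3 - <<'E'
from h import *; from station import manip; import pickle
s=manip.sense();st(s)
go(s,[.525,-.055,.165],down(np.radians(-25)))
E
```

```text
t 5.2 p [ 0.455  -0.2077  0.0552] yaw(y) -25.08 tilt 0.22 F [-0.24 -0.08  0.18] T [-0.023  0.012  0.03 ] gap 7.2 q6 [-0.652  0.658  1.884 -0.     0.597 -0.214]
shift [-4.397 -0.038 -6.713] turn [-0.016  0.009 -0.043]
```

Request:
{"method": "carry_out", "body": {"commands": [[[-1.2,0,-0.6,0,0,0,5],[-2.6,0,-1.6,0,0,0,5],[-3.6,0,-3.2,0,0,0,5],[-4.4,0,-4.9,0,0,0,5],[-4.4,0,-6.4,0,0,0,5]]]}}

```text
t: 5.7
tcp_pos: [0.5242, -0.061, 0.1665]
tool_rot: [0.598, 0.378, -0.595, 0.381]
force: [0.3, -0.5, -1.0]
finger_gap: 0.086
```

Request:
{"method": "carry_out", "body": {"commands": [[[0,0,0,0,0,0,5],[0,0,0,0,0,0,5],[0,0,0,0,0,0,5],[0,0,0,0,0,0,5],[0,0,0,0,0,0,5]]]}}

```text
t: 6.2
tcp_pos: [0.5214, -0.0631, 0.1629]
tool_rot: [-0.597, -0.379, 0.597, -0.379]
force: [-0.3, -0.7, -0.4]
finger_gap: 0.082
```

```bash
python3 - <<'E'
from h import *; from station import manip; import pickle
s=manip.sense();st(s)
w=manip.snapshot("wrist"); s2=manip.sense();st(s2); pickle.dump((s,w),open("w6.pkl","wb"));cv2.imwrite("pics/w6.png",w["image"][:,:,::-1])
E
```

```text
t 6.2 p [ 0.5214 -0.0631  0.1629] yaw(y) -25.2 tilt 0.05 F [-0.26 -0.68 -0.41] T [ 0.022 -0.022  0.012] gap 7.0 q6 [-0.333  0.492  1.75  -0.     0.901  0.107]
t 6.25 p [ 0.5215 -0.063   0.163 ] yaw(y) -25.19 tilt 0.05 F [-0.65 -0.03 -0.6 ] T [-0.056  0.075  0.018] gap 7.1 q6 [-0.333  0.492  1.75  -0.     0.901  0.107]
```

View pics/w6.png

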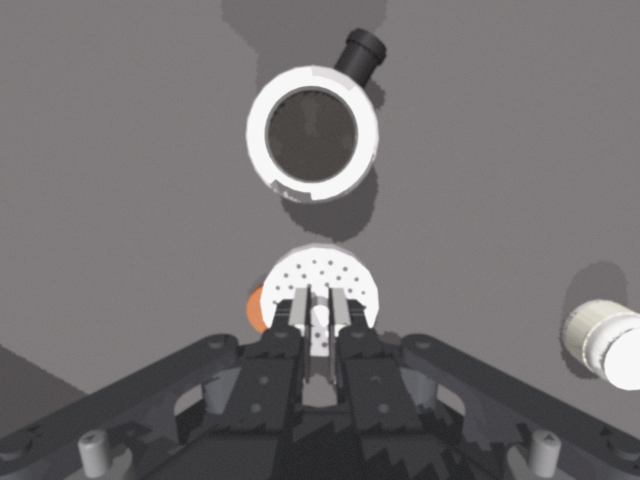

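```bash
cat > fit.py <<'E'
from h import *; from scipy.optimize import minimize
def fitcircle(w,p0,z,r,sign,free_r=False,n=180,mask=None):
    """maximise radial brightness gradient along projected circle; sign=+1 bright outside, -1 bright inside"""
    g=cv2.GaussianBlur(cv2.cvtColor(w["image"],cv2.COLOR_RGB2GRAY).astype(np.float32),(0,0),.8)
    def samp(c,rr):
        uv=proj(w,circ((c[0],c[1],z),rr,n)).astype(np.float32); return cv2.remap(g,uv[:,:1],uv[:,1:],1)[:,0]
    k=np.ones(n,bool) if mask is None else mask
    def cost(x):
        rr=r+(x[2] if free_r else 0); dif=sign*(samp(x,rr+.0008)-samp(x,rr-.0008)); return -np.clip(dif[k],0,60).mean()
    best=None
    for dx in np.linspace(-.004,.004,5):
        for dy in np.linspace(-.004,.004,5):
            x0=[p0[0]+dx,p0[1]+dy]+([0] if free_r else [])
            o=minimize(cost,x0,method="Nelder-Mead",options=dict(initial_simplex=np.array([x0]+[np.array(x0)+.001*np.eye(len(x0))[i] for i in range(len(x0))]),xatol=1e-5))
            if best is None or o.fun<best.fun: best=o
    return best.x,best.fun
E
python3 - <<'E'
from fit import *; import pickle
s,w=pickle.load(open("w6.pkl","rb"))
p0=atz(w,[(312,134)],.095)[0]; print(p0)
a=fitcircle(w,p0,.095,.027,1); b=fitcircle(w,p0,.095,.027,1,True); print(a,b)
# disc in hand : height unknown; underside approx tcp-.0035-.010? top of disc z= tcp-.003
d=pickle.load(open("s0.pkl","rb"))
for k in d: print(k,fitcircle(d[k],p0,.095,.027,1))
x=a[0]
crop(w["image"],(312,134),(75,75),5,"pics/w6z.png",[proj(w,circ((x[0],x[1],.095),.027)),proj(w,circ((x[0],x[1],.094),.0355))])
E
```

```text
[0.55020134 0.00582244 0.095     ]
(array([0.54929224, 0.00535302]), np.float64(-59.163673400878906)) (array([ 0.54899146,  0.0047319 , -0.00074074]), np.float64(-60.0))
scene (array([0.55072598, 0.00593149]), np.float64(-32.486106872558594))
side (array([0.54751251, 0.00480509]), np.float64(-33.086055755615234))
```

View pics/w6z.png

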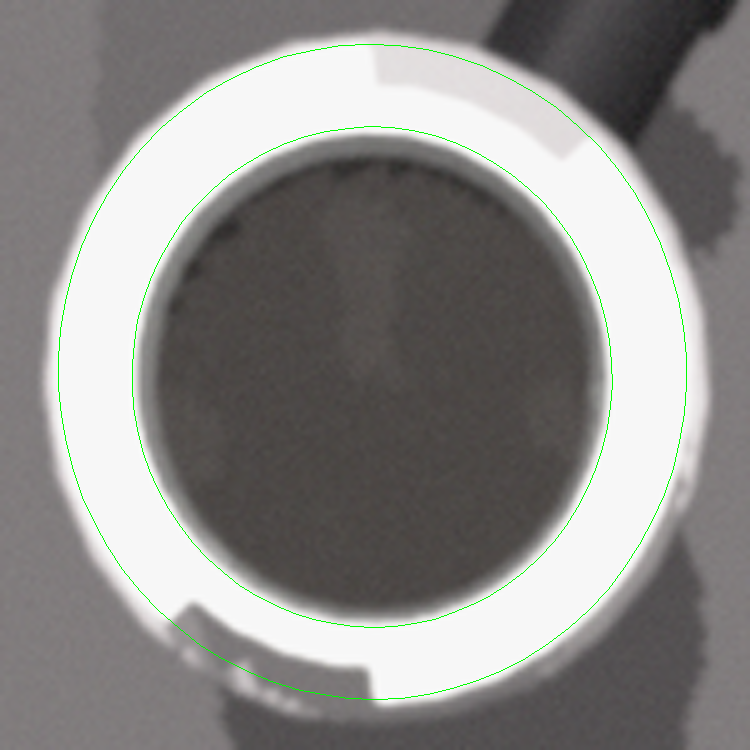

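```bash
python3 - <<'E'
from fit import *; import pickle
s,w=pickle.load(open("w6.pkl","rb"))
pts=np.array([(190,605),(372,700),(375,45),(587,140)])/5-.5+np.array([237,59])
P=atz(w,pts,.094)[:,:2]; c=np.array([.5491,.0050]); v=P-c; a=np.degrees(np.arctan2(v[:,1],v[:,0])); print("gap edge angles",a,"r",np.linalg.norm(v,axis=1))
h=atz(w,[(366,50)],.04)[0]; print("hose",h,np.degrees(np.arctan2(h[1]-c[1],h[0]-c[0])))
tz=s["tcp_pos"][2]-.0035
uv=proj(w,circ((*s["tcp_pos"][:2],tz),.026,180)); mask=(uv[:,1]<285)
for fr in(False,True):
  x,f=fitcircle(w,s["tcp_pos"],tz,.026,-1,fr,mask=mask); print(x,f,"rel tcp",x[:2]-s["tcp_pos"][:2])
x,f=fitcircle(w,s["tcp_pos"],tz,.026,-1,False,mask=mask)
crop(w["image"],(320,290),(75,60),5,"pics/w6d.png",[proj(w,circ((x[0],x[1],tz),.026)),proj(w,circ((x[0],x[1],tz-.01),.025))])
E
```

```text
gap edge angles [-156.70084397 -115.51998353   63.97994323   22.74148322] r [0.03218962 0.03517758 0.03583999 0.03535754]
hose [0.6064338  0.04206441 0.04      ] 32.881335267239315
[ 0.52195322 -0.06307848] -59.200531005859375 rel tcp [5.84516598e-04 2.79633880e-05]
[ 0.52156369 -0.06391986  0.00092096] -59.24931716918945 rel tcp [ 0.00019499 -0.00081342]
```

View pics/w6d.png

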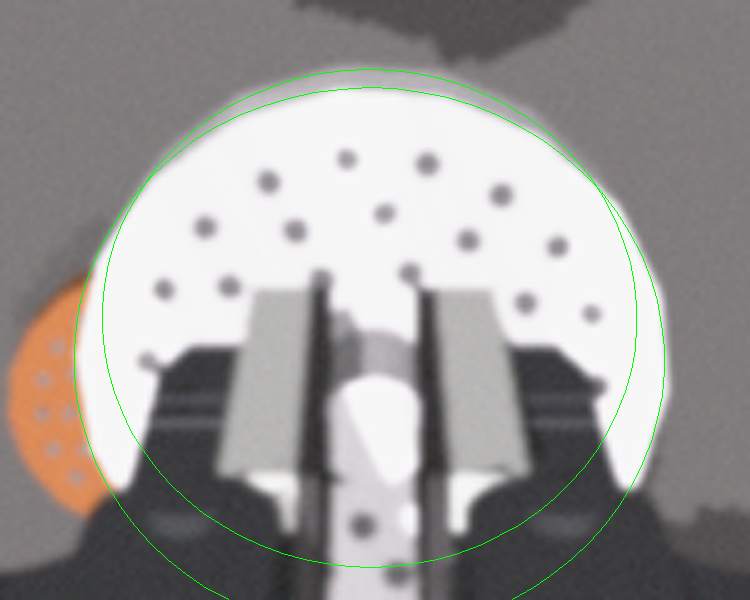

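```bash
python3 - <<'E'
from fit import *; import pickle
s,w=pickle.load(open("w6.pkl","rb")); g=cv2.cvtColor(w["image"],cv2.COLOR_RGB2GRAY)
print(g[238:258,318:322].mean(1).round()); print(g[300,255:270],g[300,370:385])
M=R.from_quat(s["tool_rot"]).as_matrix(); T=s["tcp_pos"]
for dz in(-.001,0,.001):
  for h in(-.002,-.0035,-.005):
    c=T+M[:,2]*dz; 
    f=lambda hh,r: proj(w,circ((c[0],c[1],T[2]+hh),r,720))
    a=f(h,.026);b=f(h-.009,.026); k=f(h+.012,.005)
    row=a[np.abs(a[:,1]-300)<.7]
    print(dz,h,"top",a[:,1].min().round(1),"bot edge",b[:,1].min().round(1),"ext",row[:,0].min().round(1),row[:,0].max().round(1),"knobtop",k[:,1].min().round(1))
E
```

```text
[126. 126. 125. 127. 134. 154. 172. 179. 182. 196. 232. 246. 247. 247.
 247. 247. 247. 247. 247. 247.]
[159 162 161 161 178 221 245 247 247 247 247 247 247 247 247] [247 247 247 247 247 247 246 236 183 135 126 124 125 127 124]
-0.001 -0.002 top 246.3 bot edge 241.0 ext 257.5 376.8 knobtop 304.8
-0.001 -0.0035 top 245.4 bot edge 240.2 ext 258.1 376.3 knobtop 303.3
-0.001 -0.005 top 244.5 bot edge 239.4 ext 258.7 375.8 knobtop 301.7
0 -0.002 top 248.6 bot edge 243.2 ext 257.7 376.6 knobtop 307.1
0 -0.0035 top 247.7 bot edge 242.4 ext 258.2 376.2 knobtop 305.5
0 -0.005 top 246.8 bot edge 241.6 ext 258.8 375.7 knobtop 304.0
0.001 -0.002 top 250.9 bot edge 245.4 ext 258.0 376.3 knobtop 309.4
0.001 -0.0035 top 250.0 bot edge 244.6 ext 258.4 375.9 knobtop 307.8
0.001 -0.005 top 249.0 bot edge 243.7 ext 258.9 375.5 knobtop 306.3
```

```bash
python3 - <<'E'
from h import *; from station import manip; import pickle
s=manip.sense();st(s)
go(s,[.5486,.0052,.125],down(np.radians(-25)))
E
```

```text
t 6.25 p [ 0.5215 -0.063   0.163 ] yaw(y) -25.19 tilt 0.05 F [-0.65 -0.03 -0.6 ] T [-0.056  0.075  0.018] gap 7.1 q6 [-0.333  0.492  1.75  -0.     0.901  0.107]
shift [ 1.52  -0.177 -2.931] turn [-0.038  0.002  0.009]
```

Request:
{"method": "carry_out", "body": {"commands": [[[0,0,-0.8,0,0,0,5],[0,-0.1,-1.8,0,0,0,5],[0.5,-0.18,-2.93,0,0,0,5],[1.2,-0.18,-2.93,0,0,0,5],[1.5,-0.18,-2.93,0,0,0,5]]]}}

```text
t: 6.75
tcp_pos: [0.548, 0.0065, 0.1245]
tool_rot: [-0.596, -0.38, 0.597, -0.379]
force: [0.6, -0.6, -1.0]
finger_gap: 0.084
```

Request:
{"method": "carry_out", "body": {"commands": [[[0,0,0,0,0,0,5],[0,0,0,0,0,0,5],[0,0,0,0,0,0,5],[0,0,0,0,0,0,5],[0,0,0,0,0,0,5]]]}}

```text
t: 7.25
tcp_pos: [0.5491, 0.0059, 0.1264]
tool_rot: [0.597, 0.379, -0.596, 0.38]
force: [-0.6, -0.2, -0.5]
finger_gap: 0.087
```

```bash
python3 - <<'E'
from h import *; from station import manip; import pickle
s=manip.sense();st(s)
go(s,[.5486,.0052,.110],down(np.radians(-25)))
a=[]
for n,c in (("scene",(312,240)),("side",(340,242)),("wrist",(320,280))):
    d=manip.snapshot(n); h=(35,35) if n!="wrist" else (70,70)
    crop(d["image"],c,h,8 if n!="wrist" else 4,"/tmp/a.png",[proj(d,circ((.549,.005,.095),.027))]); a.append(cv2.resize(cv2.imread("/tmp/a.png"),(266,266)))
cv2.imwrite("pics/c7.png",cv2.resize(np.hstack(a),(798,266)))
E
```

```text
t 7.25 p [0.5491 0.0059 0.1264] yaw(y) -25.12 tilt 0.06 F [-0.57 -0.25 -0.49] T [ 0.033 -0.015  0.051] gap 7.4 q6 [-0.193  0.574  1.72  -0.     0.846  0.246]
shift [ 0.655 -0.009  0.033] turn [-0.024 -0.003 -0.012]
```

View pics/c7.png

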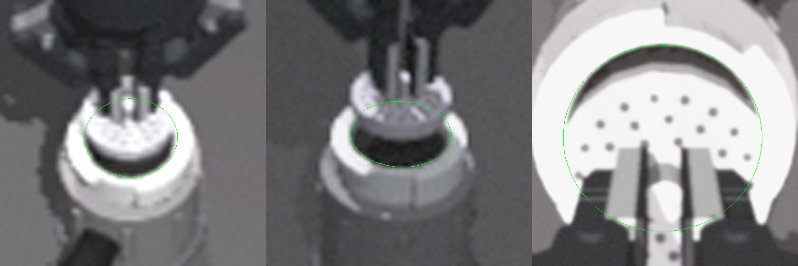

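Request:
{"method": "carry_out", "body": {"commands": [[[0.2,-0.01,0.03,0,0,0,5],[0.4,-0.01,0.03,0,0,0,5],[0.6,-0.01,0.03,0,0,0,5],[0.66,-0.01,0.03,0,0,0,5],[0.66,-0.01,0.03,0,0,0,5]]]}}

```text
t: 7.9
tcp_pos: [0.548, 0.0057, 0.1087]
tool_rot: [-0.596, -0.38, 0.597, -0.379]
force: [-1.3, -0.3, -0.1]
finger_gap: 0.08
```

```bash
python3 - <<'E'
from h import *; from station import manip; import pickle
s=manip.sense();st(s)
d=manip.snapshot("wrist"); tz=s["tcp_pos"][2]-.0035
crop(d["image"],(320,280),(80,65),5,"pics/c8.png",[proj(d,circ((.549,.005,.095),.027)),proj(d,circ((*s["tcp_pos"][:2],tz),.026))])
go(s,[.5486,.0052,.106],down(np.radians(-25)))
E
```

```text
t 7.9 p [0.548  0.0057 0.1087] yaw(y) -25.09 tilt 0.07 F [-1.28 -0.33 -0.14] T [-0.002 -0.004 -0.017] gap 6.8 q6 [-0.194  0.602  1.733 -0.     0.808  0.244]
shift [0.109 0.03  0.006] turn [-0.017  0.003  0.013]
```

View pics/c8.png

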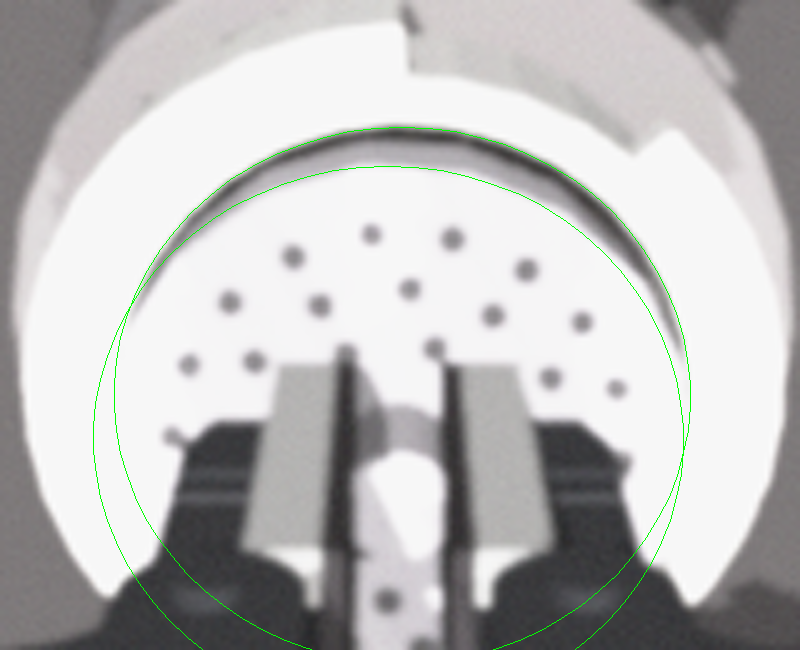

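Request:
{"method": "carry_out", "body": {"commands": [[[0.0,0.03,0.01,0,0,0,5],[0.04,0.03,0.01,0,0,0,5],[0.08,0.03,0.01,0,0,0,5],[0.12,0.03,0.01,0,0,0,5],[0.16,0.03,0.01,0,0,0,5]]]}}

```text
t: 8.45
tcp_pos: [0.5489, 0.0051, 0.1053]
tool_rot: [0.597, 0.379, -0.597, 0.379]
force: [-0.7, 0.0, -0.2]
finger_gap: 0.085
```

```bash
python3 - <<'E'
from h import *; from station import manip; import pickle
s=manip.sense();st(s)
d=manip.snapshot("wrist"); tz=s["tcp_pos"][2]-.0035
crop(d["image"],(320,280),(80,65),5,"pics/c9.png",[proj(d,circ((.549,.005,.095),.027)),proj(d,circ((*s["tcp_pos"][:2],tz),.026))])
go(s,[.5486,.0052,.102],down(np.radians(-25)))
E
```

```text
t 8.45 p [0.5489 0.0051 0.1053] yaw(y) -25.09 tilt 0.0 F [-0.71  0.05 -0.21] T [ 0.008  0.009 -0.047] gap 7.2 q6 [-0.194  0.608  1.733 -0.     0.8    0.243]
shift [ 0.131 -0.012  0.001] turn [-0.017 -0.    -0.001]
```

View pics/c9.png

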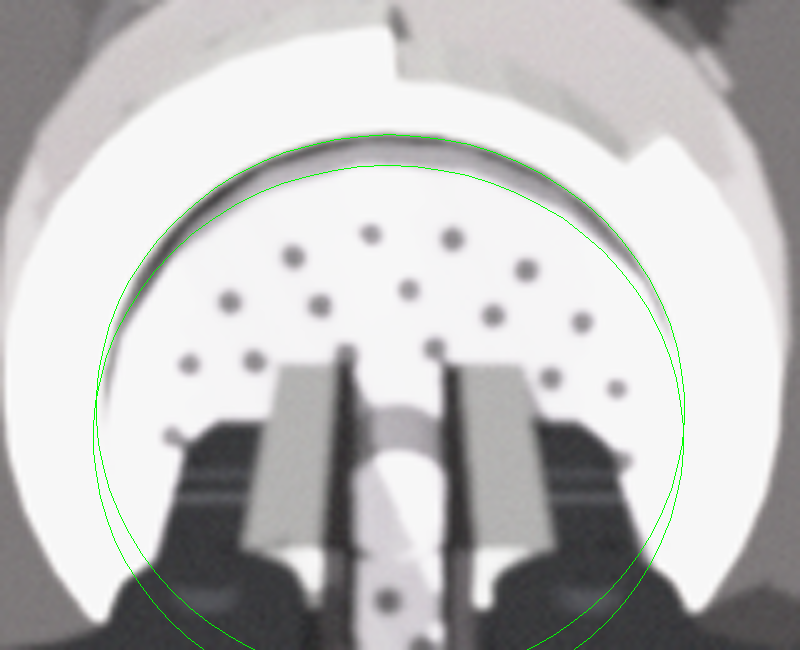

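Request:
{"method": "carry_out", "body": {"commands": [[[0.02,-0.015,0,0,0,0,5],[0.06,-0.015,0,0,0,0,5],[0.1,-0.015,0,0,0,0,5],[0.13,-0.015,0,0,0,0,5],[0.13,-0.015,0,0,0,0,5]]]}}

```text
t: 9.0
tcp_pos: [0.5485, 0.0053, 0.1021]
tool_rot: [-0.597, -0.38, 0.597, -0.379]
force: [-0.7, 0.2, 1.0]
finger_gap: 0.081
```

```bash
python3 - <<'E'
from h import *; from station import manip; import pickle
s=manip.sense();st(s)
d=manip.snapshot("wrist"); tz=s["tcp_pos"][2]-.0035
crop(d["image"],(320,280),(80,65),5,"pics/c10.png")
E
```

```text
t 9.0 p [0.5485 0.0053 0.1021] yaw(y) -25.08 tilt 0.0 F [-0.75  0.15  0.97] T [0.031 0.029 0.006] gap 7.0 q6 [-0.194  0.613  1.736 -0.     0.793  0.244]
```

View pics/c10.png

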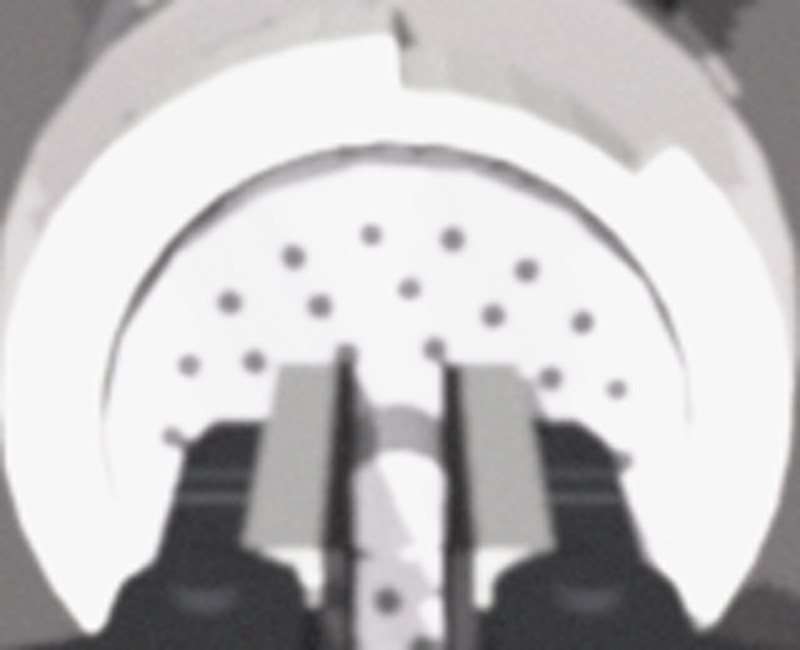

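Request:
{"method": "carry_out", "body": {"commands": [[[0.02,0,0,0,0,0,5],[0.04,0,0,0,0,0,5],[0.04,0,0,0,0,0,5],[0.04,0,0,0,0,0,5],[0.04,0,0,0,0,0,5]]]}}

```text
t: 9.55
tcp_pos: [0.5486, 0.0052, 0.1012]
tool_rot: [0.597, 0.379, -0.597, 0.38]
force: [-1.3, 0.2, 3.0]
finger_gap: 0.084
```

```bash
python3 - <<'E'
from h import *; from station import manip; import pickle
s=manip.sense();st(s)
E
```

```text
t 9.55 p [0.5486 0.0052 0.1012] yaw(y) -25.09 tilt 0.01 F [-1.34  0.25  3.  ] T [0.031 0.12  0.023] gap 7.2 q6 [-0.194  0.615  1.736  0.     0.79   0.244]
```

Request:
{"method": "carry_out", "body": {"commands": [[[0,0,0,0,0,0,12],[0,0,0,0,0,0,20],[0,0,0,0,0,0,28],[-0.4,0,0,0,0,0,28],[-1.2,0,0,0,0,0,30]]]}}

```text
t: 10.05
tcp_pos: [0.5474, 0.0054, 0.1305]
tool_rot: [-0.596, -0.38, 0.598, -0.379]
force: [0.6, 0.0, 0.9]
finger_gap: 0.348
```

```bash
python3 - <<'E'
from h import *; from station import manip; import pickle
s=manip.sense();st(s)
d=manip.snapshot("wrist")
crop(d["image"],(320,280),(80,65),5,"pics/c11.png")
go(s,[.54,.09,.17],down(np.radians(-25)))
E
```

```text
t 10.05 p [0.5474 0.0054 0.1305] yaw(y) -25.09 tilt 0.21 F [0.64 0.05 0.91] T [-0.011 -0.008  0.015] gap 29.7 q6 [-0.194  0.567  1.718 -0.     0.86   0.244]
shift [-1.578 -1.71  -2.937] turn [-0.019  0.01   0.04 ]
```

View pics/c11.png

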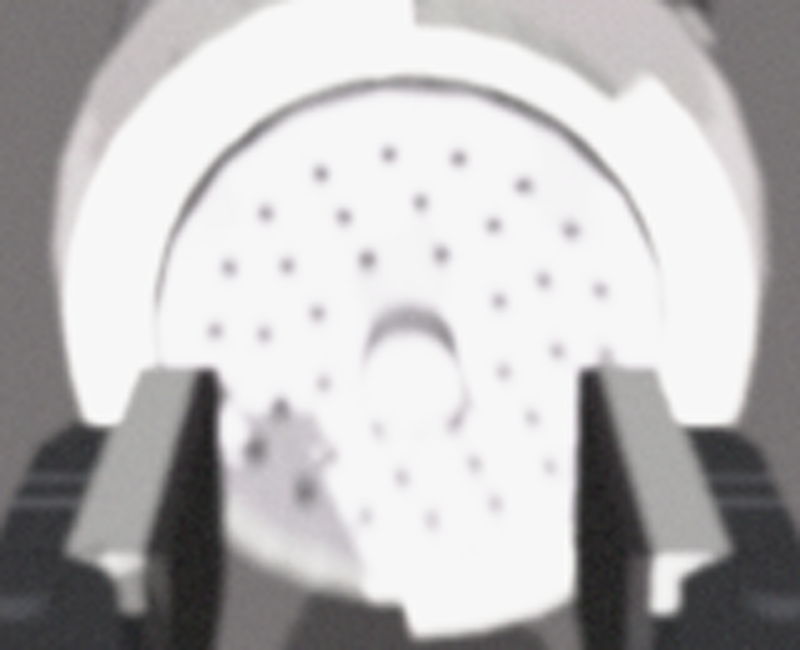

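Disc seated level and centred. Now I measure the ring from the earlier images.

```bash
python3 - <<'E'
from fit import *; from station import manip; import pickle
s,w=pickle.load(open("w1.pkl","rb"))
print(atz(w,[(408,262)],.02), atz(w,[(392,277),(448,260)],.047))
b=atz(w,[(392,277),(448,260)],.047); print(np.degrees(np.arctan2(*(b[1]-b[0])[1::-1])))
d=pickle.load(open("s0.pkl","rb"))
for n,l in (("scene",[(371,301)]),("side",[(285,210)])): print(atz(d[n],l,.047))
crop(w["image"],(408,262),(60,50),6,"pics/r1.png")
s=manip.sense(); st(s); go(s,[.50,.15,.22],down(np.radians(35)))
E
```

```text
[[0.52776535 0.20264155 0.02      ]] [[0.50685594 0.19400563 0.047     ]
 [0.55799328 0.215909   0.047     ]]
23.18662931319393
[[0.50290348 0.17967074 0.047     ]]
[[0.55559585 0.21333942 0.047     ]]
t 10.1 p [0.5501 0.005  0.1343] yaw(y) -25.08 tilt 0.24 F [0.53 0.16 1.09] T [-0.053 -0.074 -0.031] gap 30.2 q6 [-0.194  0.562  1.714  0.     0.861  0.244]
shift [-3.441 -4.26  -4.406] turn [-12.016   0.014  -0.048]
```

View pics/r1.png

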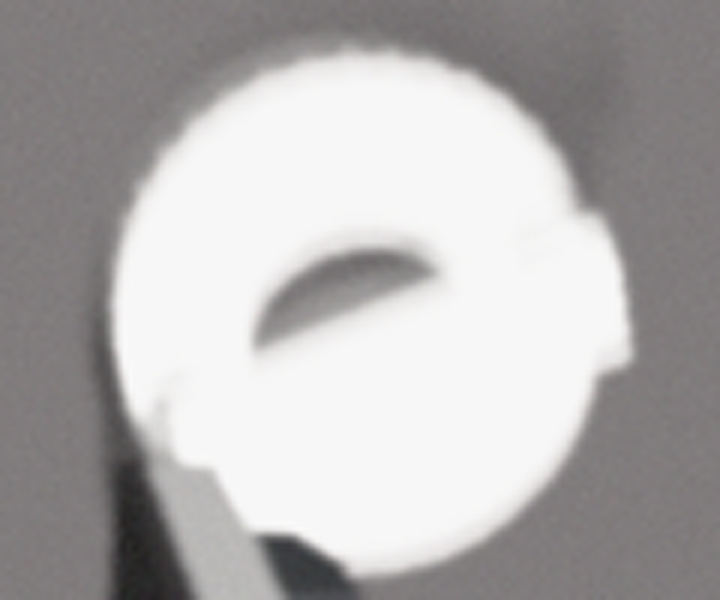

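Request:
{"method": "carry_out", "body": {"commands": [[[-1.2,-0.2,-0.2,-1.5,0,0,50],[-2.4,-1.0,-1.0,-3.2,0,0,65],[-3.0,-2.0,-2.1,-4.9,0,0,80],[-3.4,-3.1,-3.2,-6.6,0,0,85],[-3.4,-4.2,-4.4,-8.3,0,0,85]]]}}

```text
t: 10.6
tcp_pos: [0.5009, 0.1505, 0.2183]
tool_rot: [0.423, 0.566, -0.421, 0.569]
force: [0.5, -0.6, -0.4]
finger_gap: 0.996
```

```bash
python3 - <<'E'
from h import *; from station import manip
s=manip.sense(); st(s); go(s,[.52,.195,.17],down(np.radians(59)))
E
```

```text
t 10.6 p [0.5009 0.1505 0.2183] yaw(y) 16.7 tilt 0.28 F [ 0.47 -0.64 -0.43] T [-0.048 -0.017 -0.003] gap 85.1 q6 [ 0.078  0.406  1.705 -0.     1.026 -0.214]
shift [ 1.937  1.236 -1.489] turn [-8.46   0.032 -0.048]
```

Request:
{"method": "carry_out", "body": {"commands": [[[0.4,0.2,-0.3,-1.7,0,0,85],[0.8,0.5,-0.6,-3.4,0,0,85],[1.2,0.8,-0.9,-5.1,0,0,85],[1.6,1.0,-1.2,-6.8,0,0,85],[1.9,1.2,-1.5,-8.5,0,0,85]]]}}

```text
t: 11.1
tcp_pos: [0.5183, 0.1943, 0.1683]
tool_rot: [0.187, 0.682, -0.187, 0.682]
force: [-0.2, -0.7, -0.4]
finger_gap: 0.995
```

```bash
python3 - <<'E'
from h import *; from station import manip
s=manip.sense(); st(s); go(s,[.527,.2,.15],down(np.radians(101)))
E
```

```text
t 11.1 p [0.5183 0.1943 0.1683] yaw(y) 59.27 tilt 0.01 F [-0.23 -0.74 -0.36] T [0.034 0.016 0.027] gap 85.0 q6 [ 0.157  0.516  1.676 -0.     0.95  -0.878]
shift [0.732 0.375 0.182] turn [-8.345e+00  1.000e-03  0.000e+00]
```

Request:
{"method": "carry_out", "body": {"commands": [[[0.2,0.1,0.05,-1.7,0,0,85],[0.4,0.2,0.1,-3.4,0,0,85],[0.6,0.3,0.15,-5.1,0,0,85],[0.7,0.37,0.18,-6.8,0,0,85],[0.73,0.37,0.18,-8.4,0,0,85]]]}}

```text
t: 11.6
tcp_pos: [0.5272, 0.1996, 0.1503]
tool_rot: [-0.069, 0.704, 0.069, 0.704]
force: [-0.5, -0.1, 0.5]
finger_gap: 0.992
```

Request:
{"method": "carry_out", "body": {"commands": [[[0,0,0,-1.7,0,0,85],[0,0,0,-3.4,0,0,85],[0,0,0,-3.5,0,0,85],[0,0,0,-3.5,0,0,85],[0,0,0,-3.5,0,0,85]]]}}

```text
t: 12.1
tcp_pos: [0.527, 0.1995, 0.1505]
tool_rot: [-0.173, 0.686, 0.173, 0.686]
force: [0.6, 0.9, 0.0]
finger_gap: 0.999
```

```bash
python3 - <<'E'
from fit import *; from station import manip; import pickle
s=manip.sense(); st(s); w=manip.snapshot("wrist"); pickle.dump((s,w),open("w12.pkl","wb")); cv2.imwrite("pics/w12.png",w["image"][:,:,::-1])
d={n:manip.snapshot(n) for n in("scene","side")}; pickle.dump(d,open("s12.pkl","wb"))
E
```

```text
t 12.1 p [0.527  0.1995 0.1505] yaw(y) 118.3 tilt 0.02 F [0.59 0.88 0.04] T [-0.009 -0.001  0.015] gap 85.3 q6 [ 0.164  0.553  1.666  0.     0.923 -1.901]
```

View pics/w12.png

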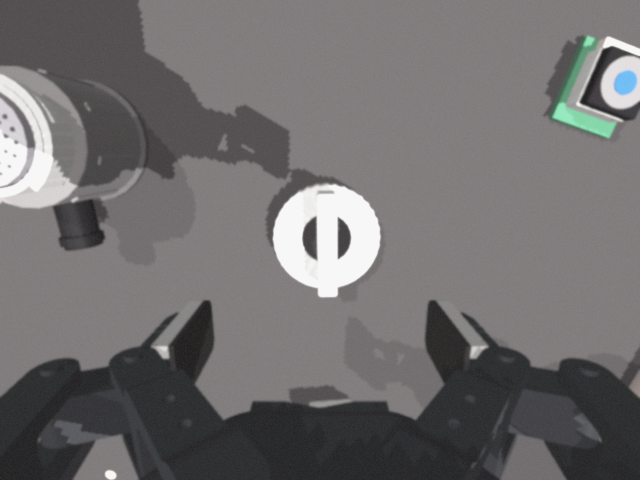

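The bar runs along the pads' direction, from (326,192) to (328,296).

```bash
python3 - <<'E'
from fit import *; from station import manip; import pickle
s,w=pickle.load(open("w12.pkl","rb"))
x,f=fitcircle(w,(.53,.2),.02,.041,-1); x2,f2=fitcircle(w,(.53,.2),.02,.041,-1,True); print(x,f,x2,f2)
b=atz(w,[(326,192),(328.2,296)],.047); print(b,b.mean(0),np.degrees(np.arctan2(*(b[1]-b[0])[1::-1])),np.linalg.norm(b[1]-b[0]))
c=b.mean(0)
crop(w["image"],(327,238),(60,60),5,"pics/w12z.png",[proj(w,circ((x[0],x[1],.02),.041)),proj(w,circ((x[0],x[1],.02),.02))])
d=pickle.load(open("s12.pkl","rb"))
crop(d["side"]["image"],(277,229),(50,50),6,"pics/s12z.png",[proj(d["side"],circ((x[0],x[1],.02),.041)),proj(d["side"],circ((x[0],x[1],.0),.041))])
E
```

```text
[0.52558558 0.20438916] -43.097023010253906 [0.5257797  0.20394271 0.00136457] -56.55205535888672
[[0.49182598 0.18507205 0.047     ]
 [0.55814282 0.22306479 0.047     ]] [0.5249844  0.20406842 0.047     ] 29.80828177198399 0.07642885903000368
```

View pics/w12z.png

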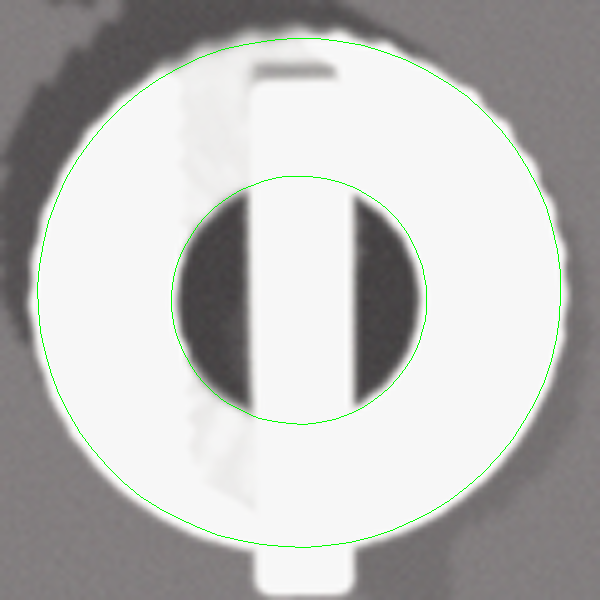

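View pics/s12z.png

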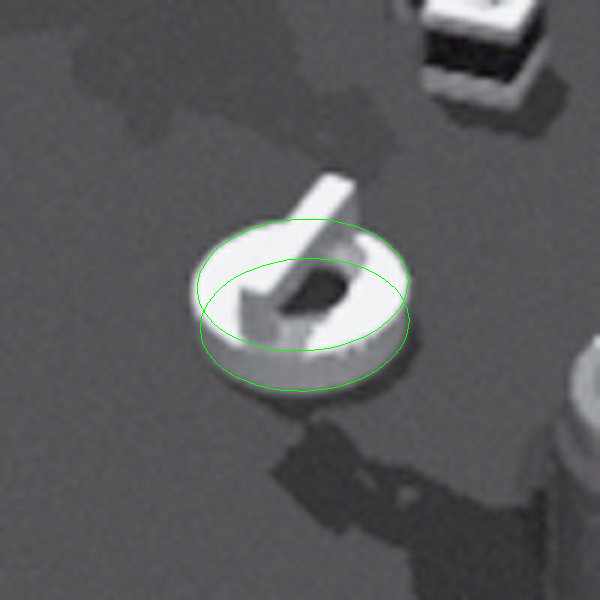

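```bash
python3 - <<'E'
from h import *; from station import manip
s=manip.sense(); st(s); go(s,[.5255,.2042,.024],down(np.radians(119.8)))
E
```

```text
t 12.25 p [0.5269 0.1994 0.1504] yaw(y) 118.36 tilt 0.0 F [-1.07 -0.39  0.27] T [-0.036  0.017  0.003] gap 85.7 q6 [ 0.163  0.553  1.666 -0.     0.923 -1.902]
shift [5.055 0.196 0.041] turn [-0.289  0.001  0.   ]
```

Request:
{"method": "carry_out", "body": {"commands": [[[0.8,0.2,0.04,-0.3,0,0,60],[1.8,0.2,0.04,-0.3,0,0,50],[2.8,0.2,0.04,-0.3,0,0,50],[3.5,0.2,0.04,-0.3,0,0,50],[3.5,0.2,0.04,-0.3,0,0,50]]]}}

```text
t: 12.75
tcp_pos: [0.5236, 0.2039, 0.0605]
tool_rot: [-0.182, 0.685, 0.182, 0.681]
force: [0.7, 0.5, 0.0]
finger_gap: 0.588
```

```bash
python3 - <<'E'
from fit import *; from station import manip; import pickle
s=manip.sense(); st(s); w=manip.snapshot("wrist"); s=manip.sense(); st(s); go(s,[.5255,.2042,.024],down(np.radians(119.8)))
cv2.imwrite("pics/w13.png",w["image"][:,:,::-1])
E
```

```text
t 12.75 p [0.5236 0.2039 0.0605] yaw(y) 119.87 tilt 0.31 F [0.69 0.48 0.  ] T [ 0.011 -0.077  0.028] gap 50.2 q6 [ 0.173  0.696  1.718 -0.     0.734 -1.92 ]
t 12.8 p [0.5246 0.2041 0.0619] yaw(y) 119.88 tilt 0.15 F [-0.03 -0.47  0.47] T [ 0.013 -0.014 -0.048] gap 50.2 q6 [ 0.173  0.694  1.716  0.     0.734 -1.92 ]
shift [ 1.514 -0.016  0.035] turn [ 0.016 -0.029 -0.011]
```

View pics/w13.png

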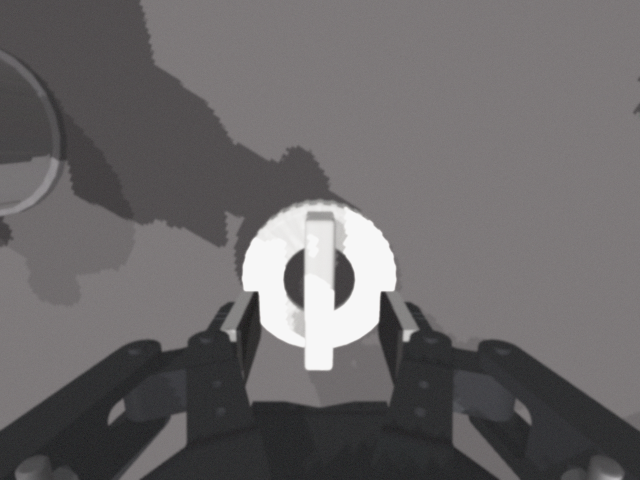

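The bar is centred at column 319 between the fingers (259 and 380). I'll descend.

Request:
{"method": "carry_out", "body": {"commands": [[[0.5,0,0.02,0,0,0,50],[1.0,0,0.02,0,0,0,50],[1.4,0,0.02,0,0,0,50],[1.5,0,0.02,0,0,0,45],[1.5,0,0.02,0,0,0,32]]]}}

```text
t: 13.3
tcp_pos: [0.5254, 0.2045, 0.0247]
tool_rot: [-0.182, 0.684, 0.183, 0.683]
force: [-0.0, -0.7, 0.2]
finger_gap: 0.387
```

```bash
python3 - <<'E'
from h import *; from station import manip
s=manip.sense(); st(s); go(s,[.5255,.2042,.024],down(np.radians(119.8)))
E
```

```text
t 13.3 p [0.5254 0.2045 0.0247] yaw(y) 119.91 tilt 0.08 F [-0.01 -0.68  0.21] T [ 0.    -0.022 -0.036] gap 33.0 q6 [ 0.173  0.758  1.727 -0.     0.658 -1.92 ]
shift [ 0.027 -0.011 -0.002] turn [ 0.022 -0.014 -0.005]
```

Request:
{"method": "carry_out", "body": {"commands": [[[0,0,0,0,0,0,22],[0,0,0,0,0,0,16],[0,0,0,0,0,0,8],[0,0,0,0,0,0,8],[0,0,0,0,0,0,8]]], "force": 60}}

```text
t: 13.8
tcp_pos: [0.5263, 0.2046, 0.0259]
tool_rot: [-0.182, 0.683, 0.182, 0.684]
force: [-0.8, -0.8, 5.0]
finger_gap: 0.148
```

Request:
{"method": "carry_out", "body": {"commands": [[[-0.2,0,0,0,0,0,8],[-0.6,0,0,0,0,0,8],[-1.2,0,0,0,0,0,8],[-2.0,0,0,0,0,0,8],[-2.8,0,0,0,0,0,8]]], "force": 60}}

```text
t: 14.3
tcp_pos: [0.5253, 0.2045, 0.0961]
tool_rot: [-0.183, 0.684, 0.183, 0.683]
force: [0.0, -0.3, -1.0]
finger_gap: 0.149
```

```bash
python3 - <<'E'
from fit import *; from station import manip; import pickle
s=manip.sense(); st(s); w=manip.snapshot("wrist"); s=manip.sense(); st(s); 
cv2.imwrite("pics/w14.png",w["image"][:,:,::-1])
go(s,[.54,.11,.19],down(np.radians(80)))
E
```

```text
t 14.3 p [0.5253 0.2045 0.0961] yaw(y) 119.92 tilt 0.06 F [ 0.02 -0.32 -1.02] T [-0.009  0.012  0.005] gap 12.7 q6 [ 0.173  0.638  1.7   -0.     0.805 -1.92 ]
t 14.35 p [0.5275 0.205  0.0993] yaw(y) 119.93 tilt 0.3 F [ 0.33  0.5  -0.19] T [ 0.005 -0.064 -0.056] gap 12.8 q6 [ 0.173  0.633  1.697 -0.     0.807 -1.92 ]
shift [-3.629 -3.548 -1.443] turn [7.986 0.06  0.   ]
```

View pics/w14.png

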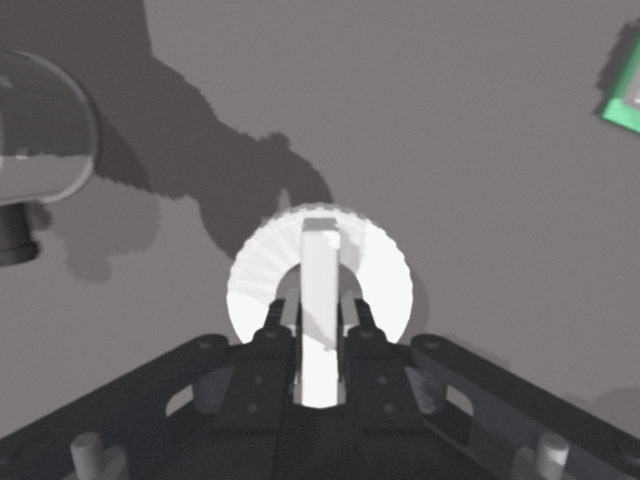

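Ring lifted level. I'm carrying it to the canister while turning the yaw from 120° to about 43.6°.

Request:
{"method": "carry_out", "body": {"commands": [[[-1.0,-0.1,0,1.6,0,0,8],[-2.2,-0.5,-0.2,3.2,0,0,8],[-3.2,-1.3,-0.5,4.8,0,0,8],[-3.6,-2.4,-1.0,6.4,0,0,8],[-3.6,-3.5,-1.4,8.0,0,0,8]]]}}

```text
t: 14.85
tcp_pos: [0.5399, 0.1106, 0.1873]
tool_rot: [0.064, 0.703, -0.064, 0.706]
force: [0.5, 0.0, -2.3]
finger_gap: 0.151
```

```bash
python3 - <<'E'
from h import *; from station import manip
s=manip.sense(); st(s); go(s,[.5486,.030,.17],down(np.radians(43.6)))
E
```

```text
t 14.85 p [0.5399 0.1106 0.1873] yaw(y) 79.65 tilt 0.22 F [ 0.46  0.05 -2.28] T [-0.019 -0.055 -0.013] gap 12.9 q6 [-1.000e-03  4.850e-01  1.668e+00 -0.000e+00  9.860e-01 -1.391e+00]
shift [ 0.692 -3.111  0.921] turn [ 7.211  0.04  -0.02 ]
```

```bash
python3 - <<'E'
from h import *; from station import manip
s=manip.sense(); go(s,[.610,.064,.165],down(np.radians(43.6)))
E
```

```text
shift [ 0.902 -1.332  3.092] turn [ 7.211  0.04  -0.02 ]
```

Request:
{"method": "carry_out", "body": {"commands": [[[0.1,-0.3,0.7,1.6,0,0,8],[0.3,-0.7,1.5,3.2,0,0,8],[0.6,-1.1,2.3,4.8,0,0,8],[0.9,-1.33,3.1,6.4,0,0,8],[0.9,-1.33,3.1,7.2,0,0,8]]]}}

```text
t: 15.35
tcp_pos: [0.6116, 0.0632, 0.1615]
tool_rot: [0.279, 0.649, -0.279, 0.65]
force: [0.4, -0.7, -1.0]
finger_gap: 0.148
```

Request:
{"method": "carry_out", "body": {"commands": [[[0,0,0,0,0,0,8],[0,0,0,0,0,0,8],[0,0,0,0,0,0,8],[0,0,0,0,0,0,8],[0,0,0,0,0,0,8]]]}}

```text
t: 15.85
tcp_pos: [0.6094, 0.0652, 0.163]
tool_rot: [0.277, 0.651, -0.276, 0.651]
force: [0.8, 0.2, -1.9]
finger_gap: 0.147
```

```bash
python3 - <<'E'
from fit import *; from station import manip; import pickle
s=manip.sense(); st(s); w=manip.snapshot("wrist"); s=manip.sense(); st(s); pickle.dump((s,w),open("w15.pkl","wb"))
cv2.imwrite("pics/w15.png",w["image"][:,:,::-1])
E
```

```text
t 15.85 p [0.6094 0.0652 0.163 ] yaw(y) 43.96 tilt 0.01 F [ 0.79  0.25 -1.95] T [-0.011 -0.039  0.003] gap 12.6 q6 [-0.075  0.593  1.528 -0.     1.02  -0.843]
t 15.9 p [0.6095 0.0651 0.163 ] yaw(y) 43.95 tilt 0.01 F [-0.28  0.64 -1.63] T [-0.049  0.005  0.04 ] gap 12.6 q6 [-0.076  0.593  1.528 -0.     1.02  -0.843]
```

View pics/w15.png

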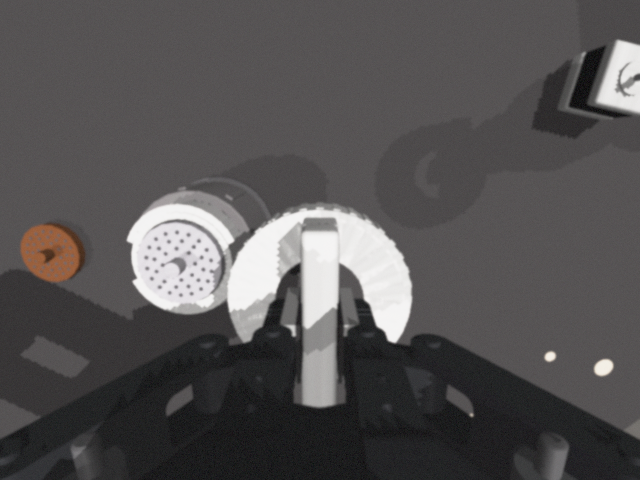

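```bash
python3 - <<'E'
from fit import *; import pickle
s,w=pickle.load(open("w15.pkl","rb")); T=s["tcp_pos"]; M=R.from_quat(s["tool_rot"]).as_matrix()
c=np.array([.5491,.0050])
m,f=fitcircle(w,c,.095,.027,1); print("mouth",m,f)
zt=T[2]-.0259+.020
uv=proj(w,circ((T[0],T[1],zt),.041,180)); mask=(uv[:,1]<300)
g=[]
x,f=fitcircle(w,T-.0009*M[:,2],zt,.041,-1,mask=mask); d=np.array([*x,zt])-T; print("ring",x,f,"in tool",M.T@d)
crop(w["image"],(180,258),(65,60),6,"pics/w15a.png",[proj(w,circ((*c,.095),.027)),proj(w,circ((*c,.094),.0355))])
crop(w["image"],(320,280),(100,80),4,"pics/w15b.png",[proj(w,circ((*x,zt),.041)),proj(w,circ((*x,zt),.02))])
E
```

```text
mouth [0.54932553 0.00531549] -31.846088409423828
ring [0.60911471 0.06582619] -59.807212829589844 in tool [ 0.00589989  0.00020064 -0.00075387]
```

View pics/w15a.png

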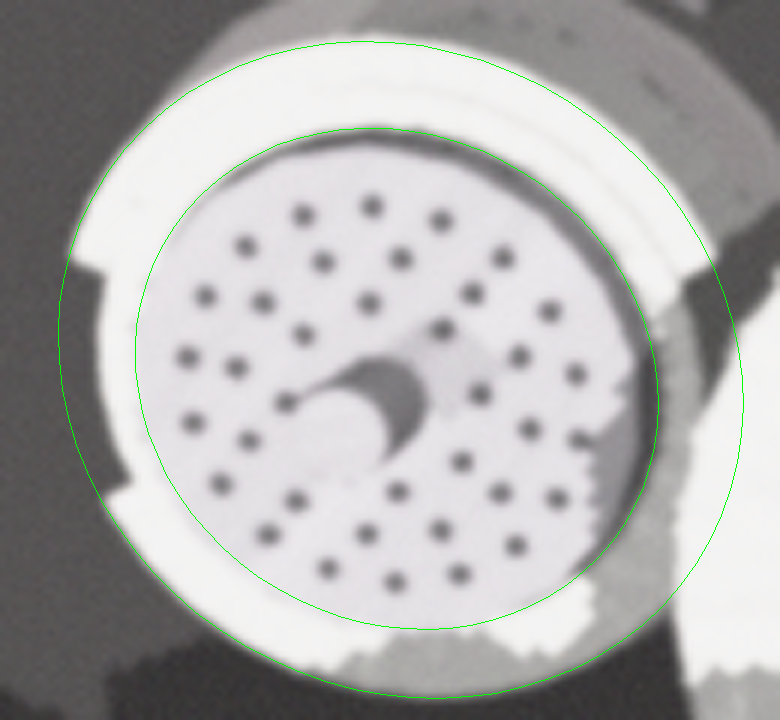

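View pics/w15b.png

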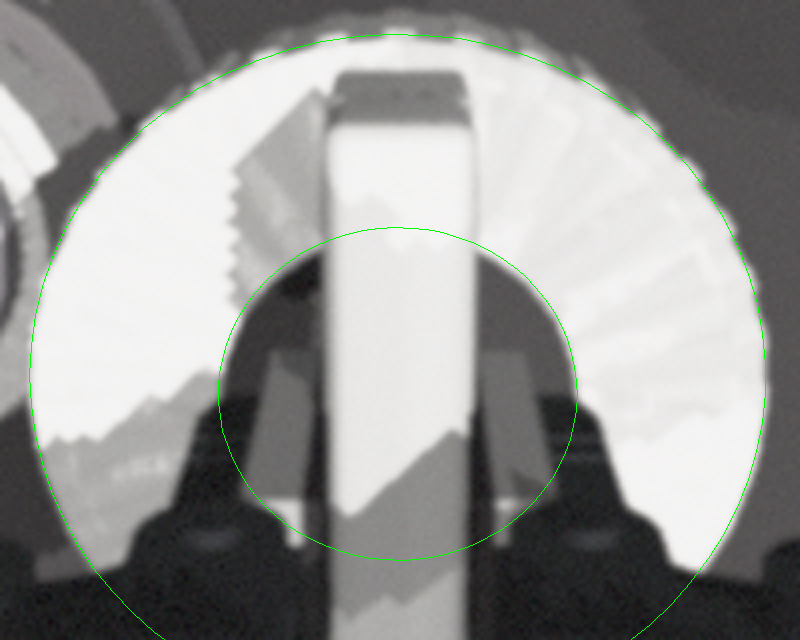

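```bash
python3 - <<'E'
from fit import *; from station import manip; import pickle
s,w=pickle.load(open("w15.pkl","rb")); c=np.array([.5491,.0050])
pts=np.array([(72,259),(107,497),(715,255)])/6-.5+np.array([180-65,258-60])
P=atz(w,pts,.094)[:,:2]-c; print(np.degrees(np.arctan2(P[:,1],P[:,0])),np.linalg.norm(P,axis=1))
s=manip.sense(); st(s)
M=down(np.radians(43.6)).as_matrix(); off=M@np.array([0,.0001,-.0008]); tgt=c-off[:2]; print(tgt)
go(s,[*tgt,.150],down(np.radians(43.6)))
E
```

```text
[-158.29035088 -114.94675515   66.23448007] [0.03513914 0.03477178 0.03617396]
t 15.9 p [0.6095 0.0651 0.163 ] yaw(y) 43.95 tilt 0.01 F [-0.28  0.64 -1.63] T [-0.049  0.005  0.04 ] gap 12.6 q6 [-0.076  0.593  1.528 -0.     1.02  -0.843]
[0.54957928 0.0043517 ]
shift [ 0.521 -3.413  0.088] turn [ 0.069  0.002 -0.002]
```

Request:
{"method": "carry_out", "body": {"commands": [[[0,-0.8,0,0.05,0,0,8],[0,-1.8,0.05,0.05,0,0,8],[0,-2.8,0.09,0.05,0,0,8],[0.3,-3.4,0.09,0.05,0,0,8],[0.5,-3.4,0.09,0.05,0,0,8]]]}}

```text
t: 16.4
tcp_pos: [0.5483, 0.0035, 0.1502]
tool_rot: [0.279, 0.65, -0.279, 0.649]
force: [-0.4, 0.6, -1.0]
finger_gap: 0.151
```

Request:
{"method": "carry_out", "body": {"commands": [[[0,0,0,0,0,0,8],[0,0,0,0,0,0,8],[0,0,0,0,0,0,8],[0,0,0,0,0,0,8],[0,0,0,0,0,0,8]]]}}

```text
t: 16.9
tcp_pos: [0.5503, 0.0047, 0.1504]
tool_rot: [0.278, 0.65, -0.278, 0.65]
force: [-0.2, -0.4, -1.4]
finger_gap: 0.146
```

```bash
python3 - <<'E'
from h import *; from station import manip; import pickle
s=manip.sense();st(s)
go(s,[.5496,.0044,.125],down(np.radians(43.6)))
a=[]
for n,c in (("scene",(312,230)),("side",(340,232)),("wrist",(320,260))):
    d=manip.snapshot(n); h=(45,45) if n!="wrist" else (130,130)
    crop(d["image"],c,h,6 if n!="wrist" else 2,"/tmp/a.png",[proj(d,circ((.5491,.005,.095),.0355))]); a.append(cv2.resize(cv2.imread("/tmp/a.png"),(266,266)))
cv2.imwrite("pics/c16.png",cv2.resize(np.hstack(a),(798,266)))
E
```

```text
t 16.9 p [0.5503 0.0047 0.1504] yaw(y) 43.7 tilt 0.03 F [-0.21 -0.38 -1.37] T [-0.007 -0.036  0.051] gap 12.5 q6 [-0.195  0.538  1.699  0.     0.904 -0.957]
shift [ 1.017 -0.03  -0.011] turn [ 0.02   0.004 -0.003]
```

View pics/c16.png

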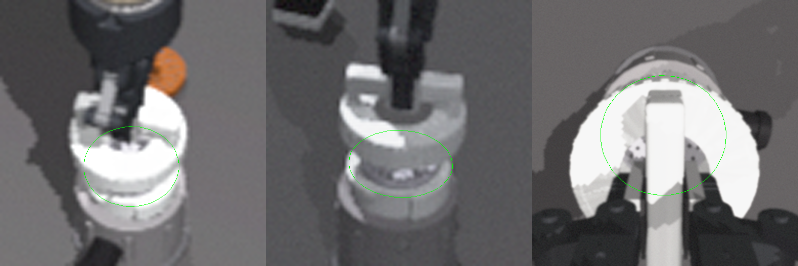

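Request:
{"method": "carry_out", "body": {"commands": [[[0.2,-0.03,-0.01,0,0,0,8],[0.5,-0.03,-0.01,0,0,0,8],[0.8,-0.03,-0.01,0,0,0,8],[1.0,-0.03,-0.01,0,0,0,8],[1.1,-0.03,-0.01,0,0,0,8]]]}}

```text
t: 17.55
tcp_pos: [0.5487, 0.0041, 0.1218]
tool_rot: [0.278, 0.651, -0.278, 0.649]
force: [0.3, 0.1, -1.5]
finger_gap: 0.15
```

```bash
python3 - <<'E'
from h import *; from station import manip; import pickle
s=manip.sense();st(s)
go(s,[.5496,.0044,.115],down(np.radians(43.6)))
E
```

```text
t 17.55 p [0.5487 0.0041 0.1218] yaw(y) 43.66 tilt 0.09 F [ 0.27  0.05 -1.47] T [0.052 0.034 0.008] gap 12.8 q6 [-0.196  0.582  1.722 -0.     0.839 -0.958]
shift [0.272 0.035 0.015] turn [ 0.011 -0.015  0.011]
```

Request:
{"method": "carry_out", "body": {"commands": [[[0.05,0,0,0,0,0,8],[0.1,0,0,0,0,0,8],[0.15,0,0,0,0,0,8],[0.2,0,0,0,0,0,8],[0.25,0,0,0,0,0,8]]]}}

```text
t: 18.05
tcp_pos: [0.5493, 0.004, 0.1166]
tool_rot: [0.278, 0.65, -0.278, 0.65]
force: [-0.3, 0.4, -2.0]
finger_gap: 0.151
```

```bash
python3 - <<'E'
from h import *; from station import manip; import pickle
s=manip.sense();st(s)
go(s,[.5496,.0044,.110],down(np.radians(43.6)))
E
```

```text
t 18.05 p [0.5493 0.004  0.1166] yaw(y) 43.66 tilt 0.02 F [-0.26  0.37 -2.01] T [ 0.017  0.018 -0.006] gap 12.9 q6 [-0.196  0.59   1.725 -0.     0.826 -0.958]
shift [ 0.266  0.019 -0.004] turn [ 0.012  0.004 -0.002]
```

Request:
{"method": "carry_out", "body": {"commands": [[[0.05,0.01,0,0,0,0,8],[0.1,0.01,0,0,0,0,8],[0.15,0.01,0,0,0,0,8],[0.2,0.01,0,0,0,0,8],[0.25,0.01,0,0,0,0,8]]]}}

```text
t: 18.55
tcp_pos: [0.5494, 0.0042, 0.1102]
tool_rot: [0.278, 0.65, -0.278, 0.65]
force: [-0.3, -0.6, -0.9]
finger_gap: 0.149
```

```bash
python3 - <<'E'
from h import *; from station import manip; import pickle
s=manip.sense();st(s)
go(s,[.5496,.0044,.109],down(np.radians(43.6)))
E
```

```text
t 18.55 p [0.5494 0.0042 0.1102] yaw(y) 43.66 tilt 0.0 F [-0.34 -0.59 -0.92] T [-0.058 -0.003  0.012] gap 12.7 q6 [-0.196  0.601  1.729  0.     0.812 -0.958]
shift [ 0.047  0.012 -0.   ] turn [ 0.012 -0.     0.   ]
```

Request:
{"method": "carry_out", "body": {"commands": [[[0.03,0,0,0,0,0,8],[0.06,0,0,0,0,0,8],[0.06,0,0,0,0,0,8],[0.06,0,0,0,0,0,8],[0.06,0,0,0,0,0,8]]]}}

```text
t: 19.05
tcp_pos: [0.5494, 0.0042, 0.1089]
tool_rot: [0.278, 0.65, -0.278, 0.65]
force: [-0.5, -0.6, -1.8]
finger_gap: 0.148
```

```bash
python3 - <<'E'
from h import *; from station import manip; import pickle
s=manip.sense();st(s)
E
```

```text
t 19.05 p [0.5494 0.0042 0.1089] yaw(y) 43.66 tilt 0.0 F [-0.5  -0.63 -1.81] T [0.013 0.053 0.007] gap 12.7 q6 [-0.196  0.603  1.73  -0.     0.809 -0.958]
```

Request:
{"method": "carry_out", "body": {"commands": [[[0.02,0,0,1.0,0,0,8],[0.02,0,0,2.2,0,0,8],[0.02,-0.01,0,3.4,0,0,8],[0.02,-0.01,-0.01,4.6,0,0,8],[0.02,-0.01,-0.01,5.6,0,0,8]]], "force": 80}}

```text
t: 19.55
tcp_pos: [0.5493, 0.0041, 0.1086]
tool_rot: [0.428, 0.562, -0.428, 0.563]
force: [0.0, -0.4, -0.1]
finger_gap: 0.144
```

```bash
python3 - <<'E'
from h import *; from station import manip; import pickle
s=manip.sense();st(s); y=15.6;M=down(np.radians(y)).as_matrix(); go(s,[*(np.array([.5491,.005])+.0008*M[:2,2]),.1085],down(np.radians(-20)))
E
```

```text
t 19.55 p [0.5493 0.0041 0.1086] yaw(y) 15.44 tilt 0.04 F [ 0.01 -0.39 -0.14] T [-0.049  0.058 -0.021] gap 12.3 q6 [-0.196  0.603  1.731 -0.     0.807 -0.465]
shift [ 0.002  0.001 -0.004] turn [ 7.088e+00  2.000e-03 -8.000e-03]
```

Request:
{"method": "carry_out", "body": {"commands": [[[0,0,0,0.9,0,0,8],[0.0,0,0,1.8,0,0,8],[0.01,-0.01,0,2.6,0,0,8],[0.02,-0.01,0,3.4,0,0,8],[0.04,-0.01,-0.01,4.2,0,0,8]]]}}

```text
t: 20.05
tcp_pos: [0.5492, 0.0042, 0.1077]
tool_rot: [0.524, 0.475, -0.523, 0.476]
force: [0.5, -0.2, 0.4]
finger_gap: 0.146
```

```bash
python3 - <<'E'
from h import *; from station import manip; import pickle
s=manip.sense();st(s)
E
```

```text
t 20.05 p [0.5492 0.0042 0.1077] yaw(y) -5.49 tilt 0.07 F [ 0.52 -0.17  0.4 ] T [-0.144  0.044  0.133] gap 12.5 q6 [-0.196  0.604  1.732 -0.     0.804 -0.1  ]
```

Request:
{"method": "carry_out", "body": {"commands": [[[0.01,0,0,0.6,0,0,8],[0.02,0,0,1.2,0,0,8],[0.03,0,0,1.8,0,0,8],[0.04,0,0,2.4,0,0,8],[0.05,-0.01,-0.01,3.0,0,0,8]]]}}

```text
t: 20.55
tcp_pos: [0.5493, 0.0044, 0.1068]
tool_rot: [0.581, 0.403, -0.58, 0.404]
force: [0.7, -1.5, 2.5]
finger_gap: 0.142
```

```bash
python3 - <<'E'
from h import *; from station import manip; import pickle
s=manip.sense();st(s)
E
```

```text
t 20.55 p [0.5493 0.0044 0.1068] yaw(y) -20.44 tilt 0.12 F [ 0.72 -1.52  2.47] T [-0.088  0.063  0.023] gap 12.1 q6 [-0.195  0.606  1.733 -0.     0.801  0.162]
```

Request:
{"method": "carry_out", "body": {"commands": [[[0.01,0,0,0.5,0,0,8],[0.02,0,0,1.0,0,0,8],[0.03,0,0,1.5,0,0,8],[0.04,0,0,2.0,0,0,8],[0.04,0,0,2.0,0,0,8]]]}}

```text
t: 21.05
tcp_pos: [0.5493, 0.0045, 0.106]
tool_rot: [0.614, 0.351, -0.613, 0.352]
force: [-0.1, 0.2, 5.1]
finger_gap: 0.141
```

```bash
python3 - <<'E'
from h import *; from station import manip; import pickle
s=manip.sense();st(s)
E
```

```text
t 21.05 p [0.5493 0.0045 0.106 ] yaw(y) -30.32 tilt 0.12 F [-0.09  0.21  5.15] T [-0.061  0.102 -0.001] gap 12.0 q6 [-0.195  0.607  1.733 -0.     0.799  0.334]
```

Request:
{"method": "carry_out", "body": {"commands": [[[0,0,0,0.3,0,0,8],[0,0,0,0.6,0,0,8],[0.0,0,0,0.9,0,0,8],[0.0,0,0,1.0,0,0,8],[0.0,0,0,1.0,0,0,8]]]}}

```text
t: 21.55
tcp_pos: [0.5489, 0.004, 0.1058]
tool_rot: [-0.627, -0.326, 0.627, -0.328]
force: [-0.7, -0.3, 5.9]
finger_gap: 0.141
```

```bash
python3 - <<'E'
from h import *; from station import manip; import pickle
s=manip.sense();st(s)
w=manip.snapshot("wrist"); cv2.imwrite("pics/w20.png",w["image"][:,:,::-1])
E
```

```text
t 21.55 p [0.5489 0.004  0.1058] yaw(y) -34.97 tilt 0.16 F [-0.68 -0.35  5.87] T [-0.174  0.166  1.258] gap 12.1 q6 [-0.195  0.607  1.734 -0.003  0.8    0.418]
```

View pics/w20.png

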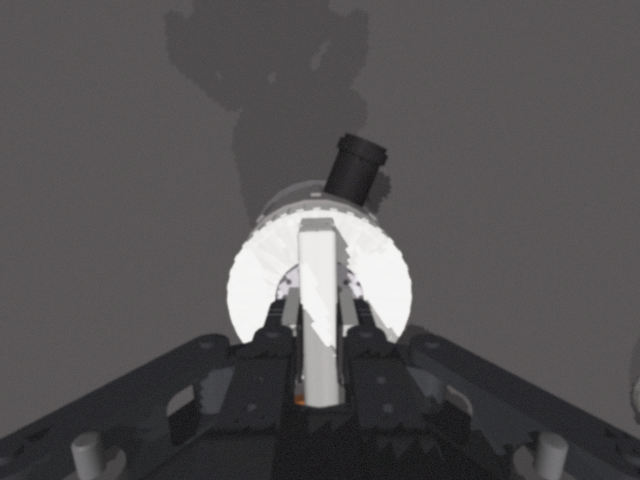

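The stop is reached: torque 1.26 N m at 78.6° of turn, ring origin about 15.1 mm below the rim. I'll ease off and let go.

Request:
{"method": "carry_out", "body": {"commands": [[[-0.02,0,0,-0.2,0,0,8],[-0.02,0,0,-0.2,0,0,16],[-0.02,0,0,-0.2,0,0,26],[-0.02,0,0,-0.2,0,0,40],[-0.02,0,0,-0.2,0,0,45]]]}}

```text
t: 22.1
tcp_pos: [0.5483, 0.0048, 0.1053]
tool_rot: [-0.625, -0.33, 0.626, -0.33]
force: [-1.0, -0.3, -0.2]
finger_gap: 0.528
```

Request:
{"method": "carry_out", "body": {"commands": [[[-0.3,0,0,0,0,0,45],[-1.0,0,0,0,0,0,45],[-2.0,0,0,0,0,0,45],[-3.2,0,0,0,0,0,45],[-4.2,0,0,0,0,0,45]]]}}

```text
t: 22.6
tcp_pos: [0.5487, 0.0047, 0.2125]
tool_rot: [0.626, 0.33, -0.625, 0.33]
force: [0.3, -0.3, 0.3]
finger_gap: 0.53
```

Request:
{"method": "carry_out", "body": {"commands": [[[0,0,0.6,0,0,0,45],[0,0,1.6,0,0,0,45],[0,0,2.4,0,0,0,45],[0,0,2.4,0,0,0,45],[0,0,2.4,0,0,0,45]]]}}

```text
t: 23.1
tcp_pos: [0.5142, -0.0451, 0.2103]
tool_rot: [-0.625, -0.33, 0.626, -0.329]
force: [0.0, 0.4, -0.0]
finger_gap: 0.526
```

```bash
python3 - <<'E'
from fit import *; from station import manip; import pickle
s=manip.sense();st(s)
w=manip.snapshot("wrist"); pickle.dump((s,w),open("w21.pkl","wb")); c=(.5491,.005)
for z in (.100,.111): print(z,fitcircle(w,c,z,.041,-1,True))
crop(w["image"],(310,130),(110,100),3.5,"pics/w21.png",[proj(w,circ((*c,.1),.041)),proj(w,circ((*c,.1),.02))])
d=manip.snapshot("side"); crop(d["image"],(340,250),(50,50),6,"pics/s21.png",[proj(d,circ((*c,.1),.041)),proj(d,circ((*c,.08),.041))])
d=manip.snapshot("scene"); cv2.imwrite("pics/sc21.png",d["image"][:,:,::-1])
E
```

```text
t 23.1 p [ 0.5142 -0.0451  0.2103] yaw(y) -34.43 tilt 0.05 F [ 0.01  0.42 -0.04] T [-0.038 -0.01   0.007] gap 45.0 q6 [-0.305  0.411  1.726  0.     1.006  0.296]
0.1 (array([0.54942054, 0.00407357, 0.00071251]), np.float64(-60.0))
0.111 (array([ 0.54998867,  0.00413926, -0.00098641]), np.float64(-60.0))
```

View pics/w21.png

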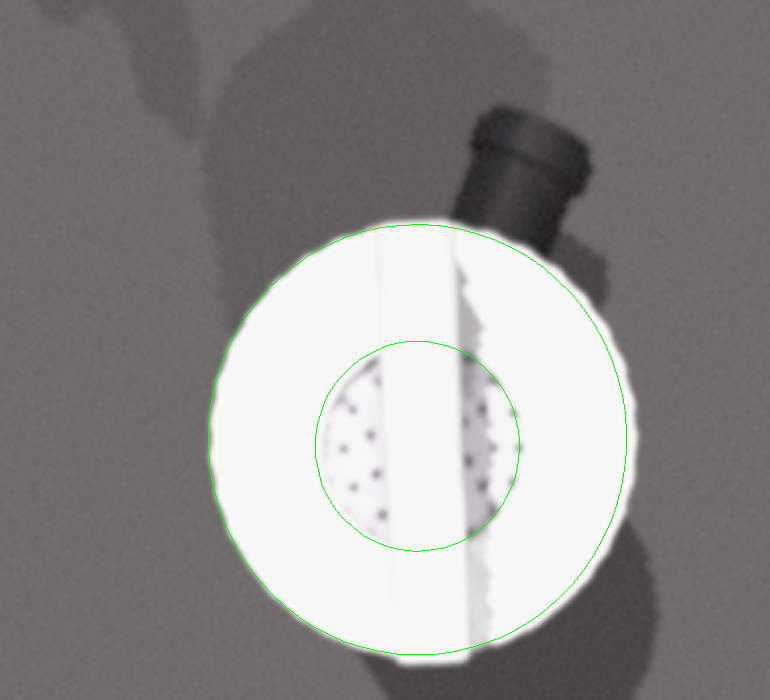

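View pics/s21.png

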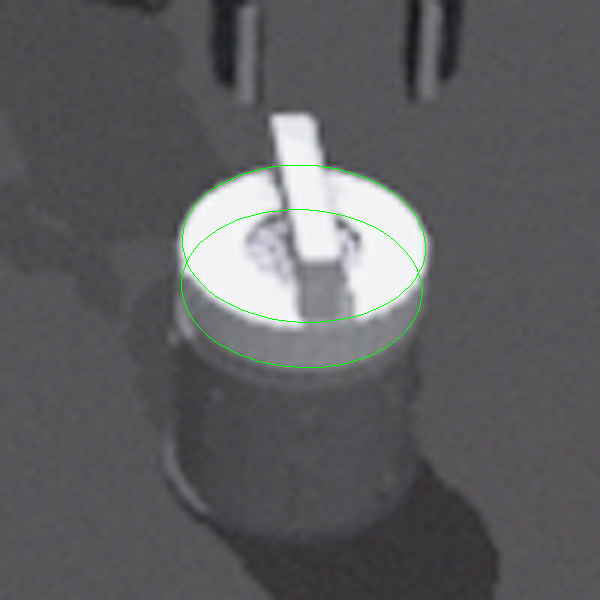

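View pics/sc21.png

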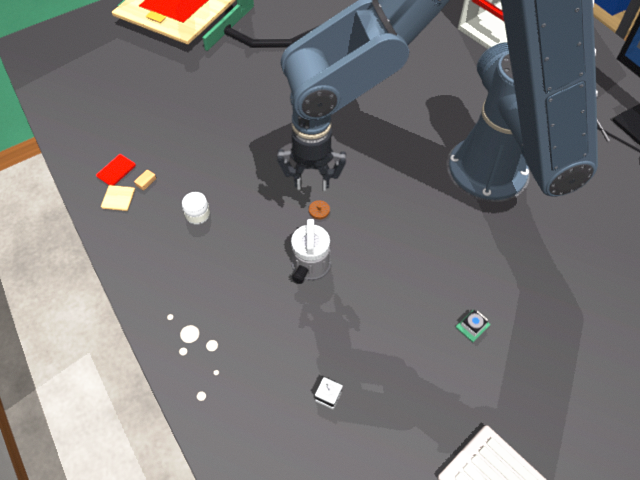

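The ring is level and concentric with the canister, its top matching the predicted circle at z = 0.100 in the side view. The bystanders are unmoved, and the arm is well clear. Handing in.

```bash
python3 - <<'E'
from station import manip
print(manip.sign_off())
E
```

```text
the job is handed in; nothing more can be done
None
```

I placed the disc in the canister mouth and screwed the ring down over it to the hard stop. The job was handed in at about 23 s of the 72 s allowed; no verdict was reported.

- **Disc:** I gripped it by its knob, lowered it into the mouth and pressed it lightly onto the sprung seat (about 3 N) before letting go. The wrist camera then showed it centred and level.
- **Ring:** I gripped it by the bridge and lined its lugs up with the collar gaps, measured at about 43.5° in the world frame. It went down without resistance to about 12 mm below the rim. I then turned it clockwise 78.6°, until the torque rose to 1.26 N m at the stop.
- **Last checks:** After letting go, the ring's predicted outline matched the side view, and the wrist view matched within about 1 mm. Its origin is about 15 mm below the rim, going by the tool height just before release. The ring is level and within about 1 mm of the canister's axis. The disc shows through the flange hole. The arm touches nothing, and the bystanders look unmoved in the scene picture.
- **Not settled by these checks:** I did not measure the disc's final depth under the ring directly; I inferred it from the ring's height. The ring-circle fits with a free radius were off by 0.7–1 mm in size, which I put down to overexposure and blur. The gripper opening also read 2–3 mm less than the knob width and about 1.5 mm less than the bar width.

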